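Restock the bottle lane from the gravity dispenser

ROBOT

A 7-joint arm with a two-finger parallel gripper is mounted at the origin on the work surface. World frame = base frame: x ahead of the robot, y to its left, z up, the work surface at z = 0. Lengths are in m, angles in rad, forces in N, time in s.
With the tool pointing down it reaches from about 0.4 to 0.9 m from the base axis. Payload 5.5 kg.
Tool frame: the origin (TCP) lies on the front face of the gripper's body, between the roots of the fingers; the fingertips stand 73 mm ahead of it and the grasp point (between the pads) lies 54 mm ahead of it; z points along the fingers, y is the direction in which the jaws open and shut (so a half turn about z gives the same grasp; the last joint's range is limited). The gripper opens to 85 mm and grips with 20 to 120 N. Pads are 22 mm wide; open, the fingers measure 114 mm over their backs; the gripper's body (76 mm by 85 mm) begins 54 mm behind the grasp point. The pads swing forward as they close: fully open they stand 13 mm farther back than shut.
Start: joints at [-0.963, 0.501, -0.427, 1.55, 0.221, 1.138, -0.21], TCP at [0.22, 0.612, 0.304] pointing down, gripper open.
Joint ranges: [-2.88, 2.88], [-0.31, 2.03], [-1.54, 1.56], [0.2, 2.42], [-1.41, 4.55], [0.19, 2.02], [-2.57, 2.57]. Speed limits (rad/s): [2.57, 2.57, 3.14, 3.14, 3.14, 3.14, 3.14].

INTERFACE

Orientations are given as a rotation vector (axis times angle).
In Python, from station import ctrl gives the robot as it stands.
- The arm moves only by the tool send_rows, never from a script. Its argument "increments" is a list of rows, each an object with "slide": the shift along the tool's x, y, z in m, a list of three; "rot": the turn, a rotation vector about the tool's x, y, z in degrees, a list of three. In form: [{"slide": [tx, ty, tz], "rot": [wx, wy, wz]}, ...]. A call has 1 to 10 rows; each row shifts and turns the commanded pose from where the row before left it, along the tool's axes as they then stand; what a row does not reach is not made up. A row lasts 1/12 s, in which the tool goes at most 41.7 mm and 7.16 degrees, less where a joint would pass 70% of its speed; a pose out of reach is approached as far as the arm can. A call is refused whole if a number of a shift passes 0.0417 or a number of a turn 7.16, either way. A call with a gripper value outside its range is refused whole. "gripper" is the finger opening in m, from 0 to 0.0854, set as the call begins (left out, the last holds). The fingers move at their own pace and stop on an object; "squeeze" is the grip in N (left out, the last holds). Time passes only in rows, so rows that do not move let the fingers close. It gives the time, the measured TCP pose, the force and the opening at its end, in the units of the state.
- ctrl.sense(): the state, without advancing time (a new reading comes with each control period).
- ctrl.grab_frame(name): name is "side" or "top"; returns a dict with "frame" (480x640x3 uint8, red, green, blue), "fx", "fy", "cx", "cy" (pixels), "R" (3x3) and "t" (3): a world point X has camera coordinates R X + t. Camera axes: x right, y down, z forward; pixel columns grow to the right and rows downward; lengths in m; the calibration is good to about 2 mm. A picture is of the moment at which its call begins. There is no depth.
- ctrl.sign_off(): hands the job in, once; it reports no verdict.
Trained networks look in a picture, given as the dict that the camera call returned (one of the last four; its "shot" number tells which), for a name from the list of things; names that differ only in an ending like _2 or _b are one class to them, and where a whole thing is asked for, a point or a joint stands for the part that bears it (a point fixed in the world has none). Each returns a list of dicts, best first, with "p" (0 to 1); they miss things now and then, are a little off and sometimes report something else, mostly with a low value. They report only what shows in the picture. A call takes as long as a camera call. They do not tell look-alikes from the thing itself.
- ctrl.recognise(picture, query): "uv" ([column, row] in pixels, amid what is visible of it).
The state is a dict: "t": time; "joint_pos": joint angles; "dq": joint speeds; "tau": joint torques, N m; "eef_pos": TCP position; "tool_rot": TCP orientation; "force": force on the tool from outside, world axes, zero at the start; "torque": the same for the moment, N m; "opening": opening from 0.0 (shut) to 1.0 (fully open).
Only numpy, scipy, OpenCV 4.12 (cv2) and the standard library are available. Lean on these libraries where they do the work, as an engineer would, in place of code of your own. Each camera call takes 0.05 s, during which the arm holds its last target. There are 200 camera calls.

TASK

Restock the wire-sided display lane on the counter. Lift the ratchet pawl of the gravity bottle dispenser clear, draw its stiff slide gate open by 65 mm (until the white line on the draw-bar meets the front of the pawl bracket; past 85 mm the plate leaves its runners), let the bottles roll out, then push the gate fully home and put the pawl down again. Stand those bottles and the same bottles that lie tipped on the counter upright in the lane with the one already standing there, and leave the other goods where they are.

Things in the scene. Friction and masses are not known exactly. Their poses are not given: they have to be found in the camera images.
- dispenser: Gravity bottle dispenser, fixed: see-through hopper 290 mm tall (x -0.042 to 0.05, y -0.076 to 0.076) over a chute that falls towards the robot. Origin on the counter under the hopper's middle; x up the chute, away from the robot, y to the draw-bar's side. Two bottles lie one on another on the gate plate, axes along y, caps to -y; gate open, they drop, roll under it to the chute's foot.
- chute_foot (a point): Where the middle of the first bottle lies once rolled to the chute's foot (25 mm over the chute floor, x = -0.22, y = 0, z = 0.037 in the dispenser; axes as its). The other lies behind it, touching, 50 mm up the chute, and rolls forward when it is taken. Front lip 25 mm ahead, as high as this point, cut away before the caps. Side lip past the caps rises 11 mm over the floor; wall at the bases 35 mm over this point.
- gate (a joint): Opening of the slide gate in m: 0 = shut, grows as the draw-bar is pulled along the dispenser's -x (towards the robot), level. Needs about 12 to 16 N either way and stays where it is left. It cannot open more than about 5 mm while the pawl is down. Stop at 0.11, but the wanted opening is 0.065.
- gate_grip (a point): Middle of the gate's handle: upright black plate 14 mm (along x) x 32 mm (y) x 56 mm tall on the end of the draw-bar, this point 26 mm under its top and 30 mm over the bar's top. Moves with the gate; axes as the dispenser's. 36 mm of free room behind it, to the pawl bracket, when shut.
- pawl (a joint): Angle of the ratchet pawl in rad: 0 = down in the teeth, grows as its nose is lifted, clear of the teeth from 0.2, stop at 1.2. Its pivot is stiff (about 0.1 N m): it stays where it is left.
- pawl_tab (a point): Middle of the pawl's thumb tab, a plate 22 mm long (x) x 10 mm thick (y) x 40 mm tall standing on the pawl over its nose; this point 16 mm under its top. Turns with the pawl about point pawl_pivot. Top of the toothed bar below it at z = 0.136.
- pawl_pivot (a point): Pivot of the pawl in the bracket beside the chute, 52 mm towards the robot from the tab and 14 mm lower when the pawl is down; the pivot axis runs along the dispenser's y. The bracket's two cheeks (24 mm along x, 32 mm over their outsides along y) rise 14 mm over this point.
- lane: Display lane, fixed to the counter, to one side of the dispenser: white tray 308 mm long (x) and 70 mm wide (y) with wire guards 66 mm tall all round; inside 302 x 62 mm. Origin under its middle on the counter, floor at z = 0.004. Holds five bottles in one row; the middles of the bottles already there stand near x = -0.116, -0.058, 0, 0.058 or 0.116 on its centre line.
- b1_mid (a point): Bottle from the dispenser: amber screw-cap bottle 114 mm tall: body 50 mm in diameter over the lowest 78 mm, then a white cap and neck 29 mm in diameter up to the top; 0.18 kg, heavy end is the body. This point is on its axis half-way up (57 mm from base and top); z points from base to cap. Rolls freely when lying.
- b2_mid (a point): Bottle from the dispenser: amber screw-cap bottle 114 mm tall: body 50 mm in diameter over the lowest 78 mm, then a white cap and neck 29 mm in diameter up to the top; 0.18 kg, heavy end is the body. This point is on its axis half-way up (57 mm from base and top); z points from base to cap. Rolls freely when lying.
- t1_mid (a point): Tipped bottle lying on the counter in front of the dispenser (may be absent): amber screw-cap bottle 114 mm tall: body 50 mm in diameter over the lowest 78 mm, then a white cap and neck 29 mm in diameter up to the top; 0.18 kg, heavy end is the body. This point is on its axis half-way up (57 mm from base and top); z points from base to cap. Rolls freely when lying.
- t2_mid (a point): Tipped bottle lying on the counter in front of the dispenser (may be absent): amber screw-cap bottle 114 mm tall: body 50 mm in diameter over the lowest 78 mm, then a white cap and neck 29 mm in diameter up to the top; 0.18 kg, heavy end is the body. This point is on its axis half-way up (57 mm from base and top); z points from base to cap. Rolls freely when lying.
- k1_mid (a point): Bottle already standing in the lane (may be absent): amber screw-cap bottle 114 mm tall: body 50 mm in diameter over the lowest 78 mm, then a white cap and neck 29 mm in diameter up to the top; 0.18 kg, heavy end is the body. This point is on its axis half-way up (57 mm from base and top); z points from base to cap. Rolls freely when lying.
- k2_mid (a point): Bottle already standing in the lane (may be absent): amber screw-cap bottle 114 mm tall: body 50 mm in diameter over the lowest 78 mm, then a white cap and neck 29 mm in diameter up to the top; 0.18 kg, heavy end is the body. This point is on its axis half-way up (57 mm from base and top); z points from base to cap. Rolls freely when lying.
- k3_mid (a point): Bottle already standing in the lane (may be absent): amber screw-cap bottle 114 mm tall: body 50 mm in diameter over the lowest 78 mm, then a white cap and neck 29 mm in diameter up to the top; 0.18 kg, heavy end is the body. This point is on its axis half-way up (57 mm from base and top); z points from base to cap. Rolls freely when lying.
- k4_mid (a point): Bottle already standing in the lane (may be absent): amber screw-cap bottle 114 mm tall: body 50 mm in diameter over the lowest 78 mm, then a white cap and neck 29 mm in diameter up to the top; 0.18 kg, heavy end is the body. This point is on its axis half-way up (57 mm from base and top); z points from base to cap. Rolls freely when lying.
- k5_mid (a point): Bottle already standing in the lane (may be absent): amber screw-cap bottle 114 mm tall: body 50 mm in diameter over the lowest 78 mm, then a white cap and neck 29 mm in diameter up to the top; 0.18 kg, heavy end is the body. This point is on its axis half-way up (57 mm from base and top); z points from base to cap. Rolls freely when lying.
- tape: Roll of clear tape lying flat, 90 mm across, 24 mm high, bystander. Origin under its middle.
- tin: Tin, 72 mm across, 75 mm tall, bystander. Origin under its middle.
- flask: White bottle, 66 mm across, 150 mm tall, bystander. Origin under its middle.
- carton_small: Small carton 90 x 50 x 120 mm, bystander. Origin under its middle.
Things that resemble listed ones, but are neither listed nor needed, are in the scene too. Leave any pink look-alike of the part that bears b1_mid alone.

How it is judged:
By the outcome, as a careful person would: the job done as asked, in the order asked, and still so for the second after the job is handed in, with the robot touching nothing.
Of k1, k2, k3, k4, k5 only 1 to 1 are there at a start; the rules pass over those that are not, and their reading is None.
Of t1, t2 only 1 to 2 are there at a start; the rules pass over those that are not, and their reading is None.
At some moment in a run one of b1, b2, k1, k2, k3, k4, k5 may be knocked a few centimetres aside while the robot is not near it.
It also fails if it takes over 210 s, if anything falls off the work surface, if the arm or the gripper's body presses on something with over 40 N, if the wrist force passes 120 N, or if a joint passes its speed limit or range.

## Working session

There is one attempt and no reset: what is moved stays moved. The work goes in short steps, Python scripts to look and compute and a tool call to move; the robot and the scene stay as the last step left them, time stands still between calls to the robot, and variables do not carry over. Pictures are saved under pics/ and viewed, about 12 in all and at most 16, crops included, and the job is handed in when it is done.

Besides the shell and the picture viewer there is one more tool, called after "Call:" in YAML: its name, and indented under it one key for each argument. send_rows: Moves the arm, as the interface text tells. Its arguments: {"type":"object","properties":{"increments":{"type":"array"},"gripper":{"type":"number"},"squeeze":{"type":"number"}},"required":["increments"]}

```bash
ls; mkdir -p pics; cat > h.py <<'E'
import numpy as np, cv2
from scipy.spatial.transform import Rotation as Rn
from station import ctrl
def shot(c,fn=None,crop=None,scale=1):
    p=ctrl.grab_frame(c)
    if fn: save(p,fn,crop,scale)
    return p
def save(p,fn,crop=None,scale=1):
    f=np.asarray(p["frame"])[:,:,::-1]
    if crop: f=f[crop[1]:crop[3],crop[0]:crop[2]]
    if scale!=1: f=cv2.resize(f,None,fx=scale,fy=scale,interpolation=cv2.INTER_CUBIC)
    cv2.imwrite("pics/"+fn,f)
def proj(p,X):
    c=np.asarray(p["R"])@np.asarray(X,float)+np.asarray(p["t"]); return np.array([p["fx"]*c[0]/c[2]+p["cx"],p["fy"]*c[1]/c[2]+p["cy"]])
def ray(p,uv):
    R=np.asarray(p["R"]);t=np.asarray(p["t"]); d=R.T@np.array([(uv[0]-p["cx"])/p["fx"],(uv[1]-p["cy"])/p["fy"],1]); return -R.T@t,d
def onz(p,uv,z):
    o,d=ray(p,uv); return o+d*(z-o[2])/d[2]
def tri(p1,u1,p2,u2):
    o1,d1=ray(p1,u1);o2,d2=ray(p2,u2);d1/=np.linalg.norm(d1);d2/=np.linalg.norm(d2)
    s=np.linalg.lstsq(np.c_[d1,-d2],o2-o1,rcond=None)[0];a=o1+d1*s[0];b=o2+d2*s[1];return (a+b)/2,np.linalg.norm(a-b)
E
python3 - <<'E'
from h import *
np.set_printoptions(precision=3,suppress=True)
print(ctrl.sense())
S=shot("side","s0.png");T=shot("top","t0.png")
for p,n in((S,"side"),(T,"top")):
    print(n,p["fx"],p["cx"],p["cy"],np.asarray(p["R"]).tolist(),p["t"])
    for q in "dispenser chute_foot gate_grip pawl_tab pawl_pivot lane b1_mid t1_mid k1_mid tape tin flask carton_small".split():
        print(q,[(np.round(d["uv"],1).tolist(),round(d["p"],2)) for d in ctrl.recognise(p,q)][:6])
E
```

```text
pics
{'t': 0.0, 'joint_pos': array([-0.963,  0.502, -0.427,  1.551,  0.221,  1.138, -0.21 ]), 'dq': array([ 0.001, -0.001,  0.   ,  0.001, -0.001, -0.   , -0.   ]), 'tau': array([ -0.   , -56.951,  -5.816, -28.094,   0.011,   0.012,  -0.   ]), 'eef_pos': array([0.22 , 0.611, 0.303]), 'tool_rot': array([-0.539, -3.095,  0.003]), 'force': array([-0.596, -0.119, -0.352]), 'torque': array([-0.007, -0.011, -0.052]), 'opening': 1.0065115989629152}
side 483.2525346450482 319.48956581038027 242.43818092826535 [[-0.9896377215159126, -0.1425129122971986, -0.017528547611372288], [-0.08191690312574518, 0.6606303893917188, -0.7462285907109389], [0.11792710093562228, -0.7370600779045884, -0.665458969752608]] [0.569 0.12  1.2  ]
dispenser [([251.5, 253.9], 0.62)]
chute_foot [([249.1, 253.1], 0.56)]
gate_grip [([268.3, 263.2], 0.72), ([277.1, 252.4], 0.5)]
pawl_tab [([278.0, 255.8], 0.56)]
pawl_pivot [([250.9, 252.5], 0.87)]
lane [([250.4, 254.6], 0.45)]
b1_mid [([356.9, 423.2], 0.92), ([241.6, 225.2], 0.61), ([371.9, 300.6], 0.56)]
t1_mid []
k1_mid [([384.6, 195.4], 0.56)]
tape []
tin [([232.4, 332
[... 330 characters left out ...]
5486737835, -0.9799323119712271]] [0.008 0.607 1.276]
dispenser [([214.4, 183.6], 0.64), ([307.8, 200.1], 0.63)]
chute_foot [([308.7, 203.4], 0.84)]
gate_grip [([272.8, 188.8], 0.71)]
pawl_tab [([272.4, 216.8], 0.58)]
pawl_pivot [([305.2, 199.9], 0.64)]
lane [([444.1, 252.9], 0.73), ([216.8, 185.1], 0.61)]
b1_mid [([274.5, 318.7], 0.92), ([138.4, 320.8], 0.87), ([322.0, 155.1], 0.7), ([307.2, 201.5], 0.25)]
t1_mid []
k1_mid [([447.3, 310.2], 0.68), ([320.8, 157.9], 0.64)]
tape [([503.0, 234.4], 0.94), ([267.8, 215.1], 0.68)]
tin [([217.1, 184.3], 0.97)]
flask [([396.1, 167.7], 0.93), ([377.4, 313.5], 0.66), ([450.9, 311.0], 0.58)]
carton_small [([136.9, 250.4], 0.79), ([274.7, 191.4], 0.34)]
```

View pics/s0.png

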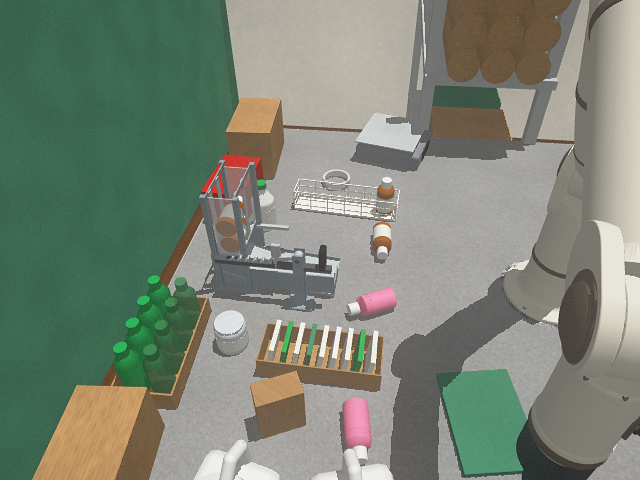

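View pics/t0.png

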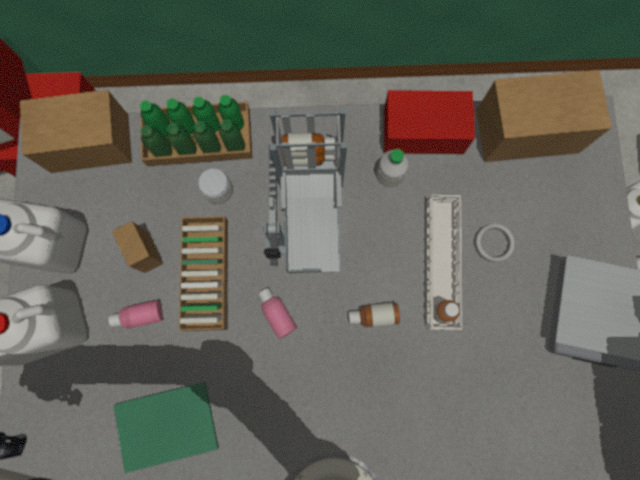

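Candidates: amber tipped bottle at top (378,315) / side (381,240) is the target; pink look-alikes at top (277,313), (136,315) and the white flask at (392,168) are not. The dispenser is at top (308,200) and the lane at (445,262). Next, close crops to check.

```bash
python3 - <<'E'
from h import *
np.set_printoptions(precision=3,suppress=True)
S=shot("side","s1.png",(190,150,410,320),3.5);T=shot("top","t1.png",(250,100,480,340),2.5)
for p in(S,T): print(-np.asarray(p["R"]).T@np.asarray(p["t"]))
E
```

```text
[0.431 0.886 0.899]
[0.341 0.006 1.371]
```

View pics/s1.png

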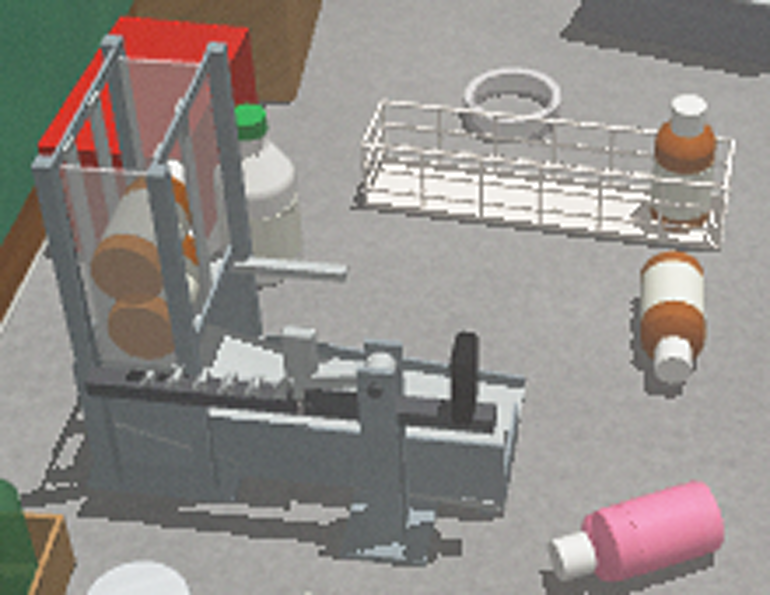

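View pics/t1.png

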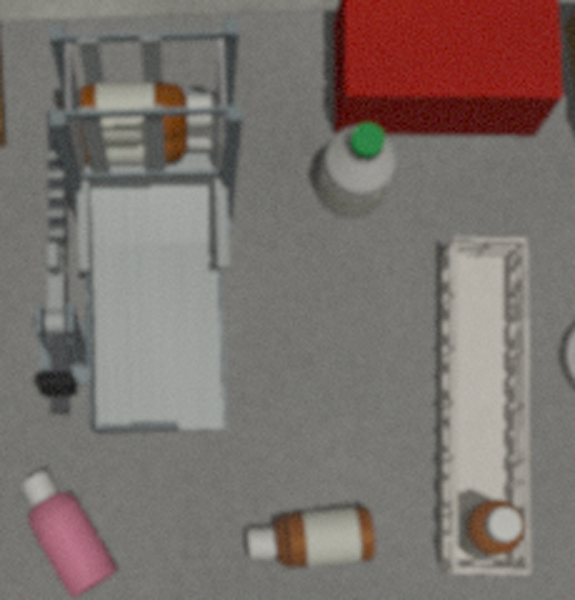

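```bash
python3 - <<'E'
from h import *
from scipy.optimize import least_squares
np.set_printoptions(precision=4,suppress=True)
S=shot("side");T=shot("top")
s=lambda x,y:np.array([190+x/3.5,150+y/3.5]); t=lambda x,y:np.array([250+x/2.5,100+y/2.5])
def fit(obs,x0):
    def X(q,P): c,sn=np.cos(q[2]),np.sin(q[2]); return np.array([q[0]+c*P[0]-sn*P[1],q[1]+sn*P[0]+c*P[1],P[2]])
    f=lambda q:np.concatenate([proj(p,X(q,P))-uv for p,uv,P in obs])
    r=least_squares(f,x0,loss="soft_l1"); print(r.x,np.rad2deg(r.x[2])); print(r.fun.reshape(-1,2).tolist()if 0 else r.fun.reshape(-1,2)); return r.x
a,b,h=.048,-.04,.074
d=fit([(S,s(115,42),(a,-h,.29)),(S,s(218,48),(b,-h,.29)),(S,s(42,162),(a,h,.29)),(S,s(160,172),(b,h,.29)),
 (T,t(57,35),(a,h,.29)),(T,t(232,35),(a,-h,.29)),(T,t(57,116),(b,h,.29)),(T,t(235,116),(b,-h,.29))],[.65,.05,0])
l=fit([(S,s(383,102),(.153,-.034,.07)),(S,s(733,143),(-.153,-.034,.07)),(S,s(357,207),(.154,.035,0)),(S,s(718,247),(-.154,.035,0)),
 (T,t(527,238),(.153,-.034,.07)),(T,t(530,572),(-.153,-.034,.07)),(T,t(445,240),(.153,.034,.07)),(T,t(443,572),(-.153,.034,.07))],[.5,-.25,0])
for n,u,v in(("handle mid",s(465,377),t(56,386)),("handle top",s(465,337),t(56,383)),("tab top",s(300,330),t(57,250)),("pivot/cheek top",s(385,352),t(57,330)),
  ("k cap top",s(689,103),t(505,523)),("t1 cap end",s(672,368),t(247,540)),("t1 base",s(672,262),t(372,533))): print(n,*tri(S,u,T,v))
print("k",onz(T,t(505,523),.118),"t1",onz(T,t(247,540),.025),onz(T,t(372,533),.025))
def W(q,P): c,sn=np.cos(q[2]),np.sin(q[2]); return np.array([q[0]+c*P[0]-sn*P[1],q[1]+sn*P[0]+c*P[1],P[2]])
print("foot",W(d,(-.22,0,.037)))
E
```

```text
[ 0.7668  0.0236 -0.0415] -2.376493281317408
[[-1.707  -3.0131]
 [ 4.7633 -1.5766]
 [-3.8488 -0.5923]
 [ 1.8509  0.5054]
 [-2.9913 -5.8151]
 [ 1.4291 -5.4509]
 [-3.9795  3.9007]
 [ 0.3896  4.2295]]
[ 0.5322 -0.2733 -0.072 ] -4.1273693334057135
[[-0.5043 -1.8627]
 [ 0.7106 -2.4861]
 [ 2.1039  0.0304]
 [ 0.927   0.9813]
 [-3.0539  0.3466]
 [-2.5937 -0.0065]
 [ 0.5193 -1.4279]
 [ 1.5947 -1.0173]]
handle mid [0.5477 0.1081 0.1506] 0.001984981482073018
handle top [0.5463 0.1054 0.1825] 0.0048033391265803515
tab top [0.6579 0.1027 0.175 ] 0.0037249662961073315
pivot/cheek top [0.5968 0.1054 0.1634] 0.00793810759996695
k cap top [ 0.4182 -0.2736  0.1135] 3.932279883479118e-05
t1 cap end [ 0.4165 -0.0541  0.023 ] 0.0021175555806966233
t1 base [ 0.4202 -0.169   0.0312] 0.002477971341748369
k [ 0.4179 -0.2726  0.118 ] t1 [ 0.4175 -0.0541  0.025 ] [ 0.4193 -0.1697  0.025 ]
foot [0.547  0.0327 0.037 ]
```

Call:
send_rows:
  increments:
    - {"slide": [0, 0, -0.005], "rot": [0, 0, 7.1]}
    - {"slide": [0, 0, -0.005], "rot": [0, 0, 7.1]}
    - {"slide": [0, 0, -0.005], "rot": [0, 0, 7.1]}
    - {"slide": [0, 0, -0.005], "rot": [0, 0, 7.1]}
    - {"slide": [0, 0, -0.005], "rot": [0, 0, 7.1]}
    - {"slide": [0, 0, -0.005], "rot": [0, 0, 7.1]}
    - {"slide": [0, 0, -0.005], "rot": [0, 0, 7.1]}
    - {"slide": [0, 0, -0.005], "rot": [0, 0, 7.1]}
    - {"slide": [0, 0, -0.005], "rot": [0, 0, 7.1]}
    - {"slide": [0, 0, -0.005], "rot": [0, 0, 7.1]}
  gripper: 0.038

```text
t: 2.43
eef_pos: [0.2196, 0.6117, 0.3542]
tool_rot: [-2.243, -2.2, 0.0]
force: [-0.3, 0.5, -0.2]
opening: 0.449
```

```bash
cat >> h.py <<'E'
np.set_printoptions(precision=4,suppress=True)
def go(pos,yaw,tilt=0,tiltax="y",point=None):
    """print tool-frame slide/rot from the present measured pose to pos; tool y at world angle yaw(deg), then tilt deg about tool axis"""
    s=ctrl.sense(); R0=Rn.from_rotvec(s["tool_rot"]).as_matrix()
    y=np.array([np.cos(np.radians(yaw)),np.sin(np.radians(yaw)),0]);z=np.array([0,0,-1.]);R=np.c_[np.cross(y,z),y,z]
    R=R@Rn.from_euler(tiltax,tilt,degrees=True).as_matrix()
    pos=np.array(pos); 
    print("t",round(s["t"],2),"eef",s["eef_pos"],"F",s["force"],"op",round(s["opening"],3),"q",s["joint_pos"])
    print("slide(now axes)",R0.T@(pos-s["eef_pos"]),"slide(goal axes)",R.T@(pos-s["eef_pos"]),"rot",np.degrees(Rn.from_matrix(R0.T@R).as_rotvec()))
    return R
E
python3 - <<'E'
from h import *
go([.656,.104,.33],-2.2)
S=shot("side");T=shot("top")
for n,u in(("tab l",(283,345)),("tab r",(317,345)),("handle l",(453,377)),("handle r",(479,377))):
    o,d=ray(S,(190+u[0]/3.5,150+u[1]/3.5)); print(n,o+d*(.105-o[1])/d[1])
print(onz(T,(250+95/2.5,100+425/2.5),.037),onz(T,(250+175/2.5,100+425/2.5),.037))
E
```

```text
t 2.43 eef [0.2196 0.6117 0.3542] F [-0.2524  0.4842 -0.2094] op 0.449 q [-1.1338  0.4335 -0.1855  1.5003  0.0826  1.2154 -1.3504]
slide(now axes) [-0.4993  0.4461  0.0241] slide(goal axes) [-0.4906  0.4556  0.0242] rot [-0.0044 -0.0022  1.1052]
tab l [0.6678 0.105  0.1623]
tab r [0.6452 0.105  0.1648]
handle l [0.557  0.105  0.1468]
handle r [0.5401 0.105  0.1488]
[0.5279 0.0823 0.037 ] [0.525  0.0082 0.037 ]
```

Call:
send_rows:
  increments:
    - {"slide": [-0.028, 0.026, 0], "rot": [0, 0, 1.1]}
    - {"slide": [-0.028, 0.026, 0], "rot": [0, 0, 0]}
    - {"slide": [-0.028, 0.026, 0], "rot": [0, 0, 0]}
    - {"slide": [-0.028, 0.026, 0], "rot": [0, 0, 0]}
    - {"slide": [-0.028, 0.026, 0], "rot": [0, 0, 0]}
    - {"slide": [-0.028, 0.026, 0], "rot": [0, 0, 0]}
    - {"slide": [-0.028, 0.026, 0], "rot": [0, 0, 0]}
    - {"slide": [-0.028, 0.026, 0], "rot": [0, 0, 0]}
    - {"slide": [-0.028, 0.026, 0], "rot": [0, 0, 0]}

```text
t: 3.28
eef_pos: [0.4468, 0.3511, 0.3537]
tool_rot: [2.252, 2.191, -0.0]
force: [1.2, -0.4, -0.2]
opening: 0.446
```

Call:
send_rows:
  increments:
    - {"slide": [-0.028, 0.026, 0], "rot": [0, 0, 0]}
    - {"slide": [-0.028, 0.026, 0], "rot": [0, 0, 0]}
    - {"slide": [-0.028, 0.026, 0], "rot": [0, 0, 0]}
    - {"slide": [-0.028, 0.026, 0], "rot": [0, 0, 0]}
    - {"slide": [-0.028, 0.026, 0], "rot": [0, 0, 0]}
    - {"slide": [-0.028, 0.026, 0], "rot": [0, 0, 0]}
    - {"slide": [-0.028, 0.026, 0], "rot": [0, 0, 0]}
    - {"slide": [-0.0, 0.0, 0], "rot": [0, 0, 0]}

```text
t: 3.95
eef_pos: [0.626, 0.141, 0.3532]
tool_rot: [2.261, 2.173, -0.004]
force: [0.2, -1.2, 0.5]
opening: 0.447
```

```bash
python3 - <<'E'
from h import *
go([.6565,.1035,.225],-2.2)
E
```

```text
t 3.95 eef [0.626  0.141  0.3532] F [ 0.2039 -1.1786  0.5011] op 0.447 q [-0.3295  0.4108  0.0862  1.5328 -0.03    1.1985 -0.2793]
slide(now axes) [-0.0355  0.0316  0.1285] slide(goal axes) [-0.0363  0.0319  0.1282] rot [ 0.1602  0.3366 -0.0726]
```

Call:
send_rows:
  increments:
    - {"slide": [-0.018, 0.016, 0], "rot": [0, 0, 0]}
    - {"slide": [-0.018, 0.016, 0], "rot": [0, 0, 0]}
    - {"slide": [0, 0, 0.025], "rot": [0, 0, 0]}
    - {"slide": [0, 0, 0.025], "rot": [0, 0, 0]}
    - {"slide": [0, 0, 0.025], "rot": [0, 0, 0]}
    - {"slide": [0, 0, 0], "rot": [0, 0, 0]}
    - {"slide": [0, 0, 0], "rot": [0, 0, 0]}

```text
t: 4.53
eef_pos: [0.6512, 0.1141, 0.2772]
tool_rot: [-2.252, -2.187, 0.005]
force: [-0.2, 1.3, -0.7]
opening: 0.444
```

```bash
python3 - <<'E'
from h import *
go([.6565,.1035,.225],-2.2)
S=shot("side","s2.png",(220,190,350,290),6);T=shot("top")
E
```

```text
t 4.53 eef [0.6512 0.1141 0.2772] F [-0.202   1.3099 -0.6936] op 0.444 q [-0.2755  0.5121  0.0866  1.5569 -0.0482  1.0789 -0.2066]
slide(now axes) [-0.0104  0.0058  0.0522] slide(goal axes) [-0.0104  0.0057  0.0522] rot [-0.2335  0.0517  0.5048]
```

View pics/s2.png

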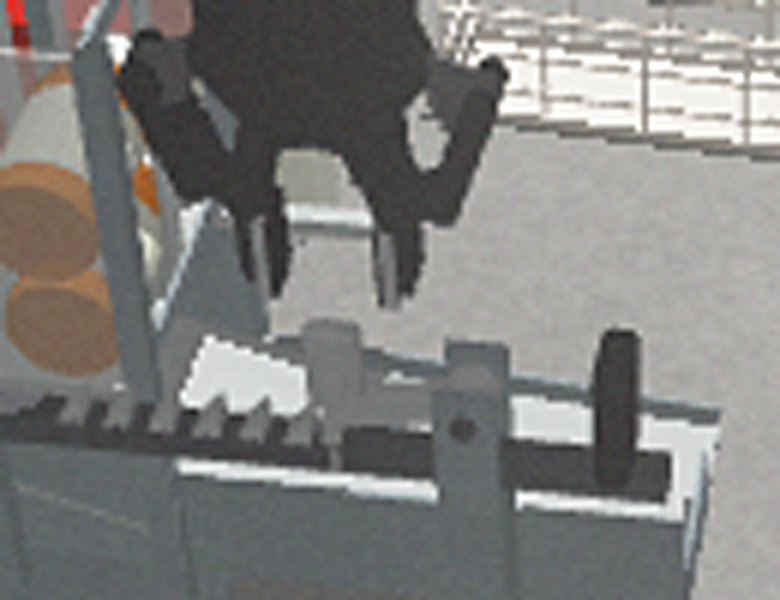

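Call:
send_rows:
  increments:
    - {"slide": [-0.01, 0.004, 0], "rot": [0, 0, 0.5]}
    - {"slide": [0, 0, 0], "rot": [0, 0, 0]}
    - {"slide": [0, 0, 0.017], "rot": [0, 0, 0]}
    - {"slide": [0, 0, 0.017], "rot": [0, 0, 0]}
    - {"slide": [0, 0, 0.016], "rot": [0, 0, 0]}
    - {"slide": [0, 0, 0], "rot": [0, 0, 0]}

```text
t: 5.13
eef_pos: [0.6547, 0.103, 0.2265]
tool_rot: [-2.266, -2.173, 0.006]
force: [-0.3, -0.3, -0.7]
opening: 0.444
```

Call:
send_rows:
  increments:
    - {"slide": [0, 0, 0], "rot": [0, 0, 0]}
    - {"slide": [0, 0, 0], "rot": [0, 0, 0]}
    - {"slide": [0, 0, 0], "rot": [0, 0, 0]}
    - {"slide": [0, 0, 0], "rot": [0, 0, 0]}
    - {"slide": [0, 0, 0], "rot": [0, 0, 0]}
    - {"slide": [0, 0, 0], "rot": [0, 0, 0]}
  gripper: 0.0
  squeeze: 25

```text
t: 5.63
eef_pos: [0.6557, 0.1035, 0.2298]
tool_rot: [-2.267, -2.175, 0.001]
force: [-5.1, -1.6, 1.5]
opening: 0.248
```

```bash
python3 - <<'E'
from h import *
go([.6565,.1035,.225],-2.2)
E
```

```text
t 5.63 eef [0.6557 0.1035 0.2298] F [-5.1135 -1.5644  1.536 ] op 0.248 q [-0.2592  0.5633  0.0876  1.5909 -0.0555  0.9905 -0.1957]
slide(now axes) [0.0001 0.0008 0.0048] slide(goal axes) [0.0001 0.0008 0.0048] rot [-0.0319  0.0274 -0.1551]
```

Call:
send_rows:
  increments:
    - {"slide": [0, -0.0045, -0.0026], "rot": [-3, 0, 0]}
    - {"slide": [0, -0.0045, -0.0026], "rot": [-3, 0, 0]}
    - {"slide": [0, -0.0045, -0.0026], "rot": [-3, 0, 0]}
    - {"slide": [0, -0.0045, -0.0026], "rot": [-3, 0, 0]}
    - {"slide": [0, -0.0045, -0.0026], "rot": [-3, 0, 0]}
    - {"slide": [0, -0.0045, -0.0026], "rot": [-3, 0, 0]}
    - {"slide": [0, -0.0045, -0.0026], "rot": [-3, 0, 0]}
    - {"slide": [0, -0.0045, -0.0026], "rot": [-3, 0, 0]}
    - {"slide": [0, -0.0045, -0.0026], "rot": [-3, 0, 0]}
    - {"slide": [0, -0.0045, -0.0026], "rot": [-3, 0, 0]}

```text
t: 6.47
eef_pos: [0.609, 0.1049, 0.246]
tool_rot: [1.96, 1.877, 0.514]
force: [8.6, -6.3, -4.3]
opening: 0.255
```

Call:
send_rows:
  increments:
    - {"slide": [0, 0, 0], "rot": [0, 0, 0]}
    - {"slide": [0, 0, 0], "rot": [0, 0, 0]}
    - {"slide": [0, 0, 0], "rot": [0, 0, 0]}
  gripper: 0.036

```text
t: 6.72
eef_pos: [0.6077, 0.1069, 0.2448]
tool_rot: [1.961, 1.883, 0.508]
force: [0.5, 0.3, -0.2]
opening: 0.42
```

Call:
send_rows:
  increments:
    - {"slide": [0, 0, -0.02], "rot": [0, 0, 0]}
    - {"slide": [0, 0, -0.02], "rot": [0, 0, 0]}
    - {"slide": [0, 0, -0.03], "rot": [0, 0, 0]}
    - {"slide": [0, 0, 0], "rot": [0, 0, 0]}

```text
t: 7.05
eef_pos: [0.573, 0.1082, 0.3093]
tool_rot: [1.96, 1.88, 0.514]
force: [0.0, 0.5, -0.1]
opening: 0.419
```

```bash
python3 - <<'E'
from h import *
go([.5485,.107,.27],-2.2)
S=shot("side","s3.png",(220,190,350,290),5)
E
```

```text
t 7.05 eef [0.573  0.1082 0.3093] F [ 0.0352  0.5178 -0.0809] op 0.419 q [-0.6275  0.1433  0.3361  2.103   0.3058  0.4181 -0.5979]
slide(now axes) [-0.0024 -0.0409  0.0215] slide(goal axes) [-0.0022 -0.0244  0.0393] rot [30.333  -0.1817 -0.1918]
```

View pics/s3.png

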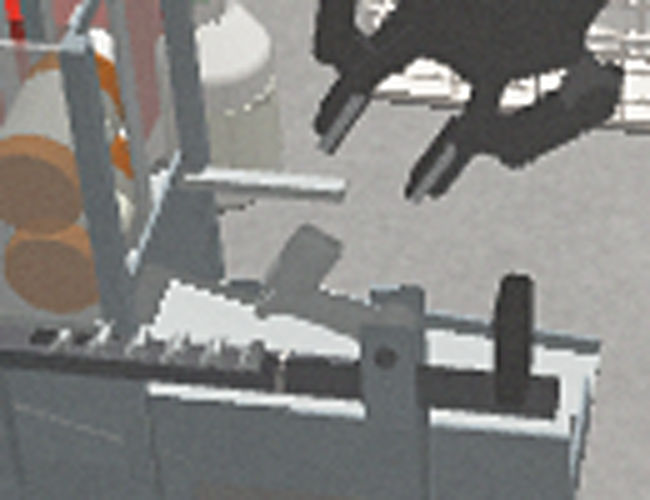

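Call:
send_rows:
  increments:
    - {"slide": [0, -0.012, -0.01], "rot": [6.1, 0, 0]}
    - {"slide": [0, -0.012, 0], "rot": [6.1, 0, 0]}
    - {"slide": [-0.002, 0, 0], "rot": [6.1, 0, 0]}
    - {"slide": [0, 0, 0], "rot": [6.1, 0, 0]}
    - {"slide": [0, 0, 0], "rot": [6.0, 0, 0]}
    - {"slide": [0, 0, 0], "rot": [0, 0, 0]}
    - {"slide": [0, 0, 0], "rot": [0, 0, 0]}

```text
t: 7.68
eef_pos: [0.5468, 0.1059, 0.3007]
tool_rot: [-2.265, -2.171, 0.007]
force: [-0.4, 0.3, 0.8]
opening: 0.422
```

```bash
python3 - <<'E'
from h import *
go([.5485,.107,.212],-2.2)
E
```

```text
t 7.68 eef [0.5468 0.1059 0.3007] F [-0.4371  0.3245  0.7551] op 0.422 q [-0.4449  0.3131  0.2515  1.8069 -0.0901  1.0385 -0.2014]
slide(now axes) [0.0012 0.0022 0.0887] slide(goal axes) [0.0012 0.0017 0.0887] rot [-0.3381  0.0311 -0.2387]
```

Call:
send_rows:
  increments:
    - {"slide": [0.001, 0.002, 0.018], "rot": [-0.3, 0, 0]}
    - {"slide": [0, 0, 0.018], "rot": [0, 0, 0]}
    - {"slide": [0, 0, 0.018], "rot": [0, 0, 0]}
    - {"slide": [0, 0, 0.018], "rot": [0, 0, 0]}
    - {"slide": [0, 0, 0.016], "rot": [0, 0, 0]}
    - {"slide": [0, 0, 0], "rot": [0, 0, 0]}

```text
t: 8.18
eef_pos: [0.5443, 0.1073, 0.2106]
tool_rot: [-2.263, -2.174, 0.008]
force: [-0.3, 0.4, 0.1]
opening: 0.423
```

Call:
send_rows:
  increments:
    - {"slide": [0, 0, 0], "rot": [0, 0, 0]}
    - {"slide": [0, 0, 0], "rot": [0, 0, 0]}
    - {"slide": [0, 0, 0], "rot": [0, 0, 0]}
    - {"slide": [0, 0, 0], "rot": [0, 0, 0]}
    - {"slide": [0, 0, 0], "rot": [0, 0, 0]}
    - {"slide": [0, 0, 0], "rot": [0, 0, 0]}
  gripper: 0.0
  squeeze: 60

```text
t: 8.68
eef_pos: [0.5482, 0.1075, 0.2148]
tool_rot: [2.265, 2.176, 0.002]
force: [4.7, -0.5, -2.6]
opening: 0.156
```

```bash
python3 - <<'E'
from h import *
go([.5485-.065,.1095,.212],-2.2)
S=shot("side","s4.png",(240,210,350,290),4)
E
```

```text
t 8.68 eef [0.5482 0.1075 0.2148] F [ 4.6897 -0.4508 -2.5912] op 0.156 q [-0.4298  0.4181  0.2346  1.8811 -0.1255  0.8554 -0.1726]
slide(now axes) [-0.0006 -0.0647  0.0028] slide(goal axes) [-0.0005 -0.0647  0.0028] rot [ 0.0568 -0.0222 -0.1037]
```

View pics/s4.png

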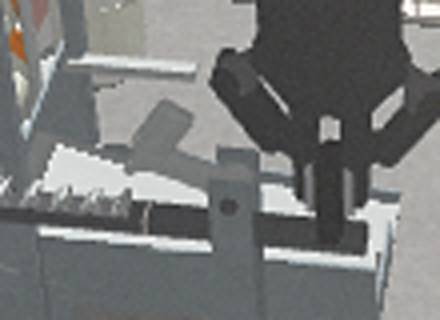

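Call:
send_rows:
  increments:
    - {"slide": [0, -0.006, 0], "rot": [0, 0, 0]}
    - {"slide": [0, -0.006, 0], "rot": [0, 0, 0]}
    - {"slide": [0, -0.006, 0], "rot": [0, 0, 0]}
    - {"slide": [0, -0.006, 0], "rot": [0, 0, 0]}
    - {"slide": [0, -0.006, 0], "rot": [0, 0, 0]}
    - {"slide": [0, -0.006, 0], "rot": [0, 0, 0]}
    - {"slide": [0, -0.006, 0], "rot": [0, 0, 0]}
    - {"slide": [0, -0.006, 0], "rot": [0, 0, 0]}
    - {"slide": [0, -0.006, 0], "rot": [0, 0, 0]}
    - {"slide": [0, -0.006, 0], "rot": [0, 0, 0]}

```text
t: 9.57
eef_pos: [0.4903, 0.1082, 0.2148]
tool_rot: [2.265, 2.171, 0.005]
force: [13.5, -6.0, -11.0]
opening: 0.162
```

```bash
python3 - <<'E'
from h import *
go([.5482-.065,.1099,.2148],-2.2)
E
```

```text
t 9.57 eef [0.4903 0.1082 0.2148] F [ 13.4727  -6.0154 -11.0454] op 0.162 q [-0.4729  0.3254  0.2367  2.0191 -0.1009  0.8031 -0.2207]
slide(now axes) [ 0.0014 -0.0071 -0.    ] slide(goal axes) [ 0.0015 -0.0071  0.    ] rot [ 0.3146  0.0552 -0.2272]
```

Call:
send_rows:
  increments:
    - {"slide": [0.001, -0.004, 0], "rot": [0, 0, 0]}
    - {"slide": [0, -0.003, 0], "rot": [0, 0, 0]}
    - {"slide": [0, 0, 0], "rot": [0, 0, 0]}
    - {"slide": [0, 0, 0], "rot": [0, 0, 0]}
    - {"slide": [0, 0, 0], "rot": [0, 0, 0]}
    - {"slide": [0, 0, 0], "rot": [0, 0, 0]}

```text
t: 10.07
eef_pos: [0.4825, 0.1083, 0.2148]
tool_rot: [2.266, 2.17, 0.001]
force: [9.5, -7.3, -5.0]
opening: 0.158
```

```bash
python3 - <<'E'
from h import *
go([.5482-.065,.1099,.2148],-2.2)
S=shot("side");T=shot("top")
a=np.asarray(S["frame"])[170:310,200:400,::-1]; b=np.asarray(T["frame"])[130:280,250:370,::-1]
a=cv2.resize(a,None,fx=2.4,fy=2.4*150/140,interpolation=2);b=cv2.resize(b,None,fx=2.4,fy=2.4,interpolation=2);cv2.imwrite("pics/m5.png",np.hstack([a,b]))
E
```

```text
t 10.07 eef [0.4825 0.1083 0.2148] F [ 9.5008 -7.2948 -4.9534] op 0.158 q [-0.4792  0.3147  0.237   2.0347 -0.0971  0.8007 -0.2289]
slide(now axes) [ 0.0016  0.0006 -0.    ] slide(goal axes) [ 0.0016  0.0006 -0.    ] rot [ 0.1696  0.1341 -0.2678]
```

View pics/m5.png

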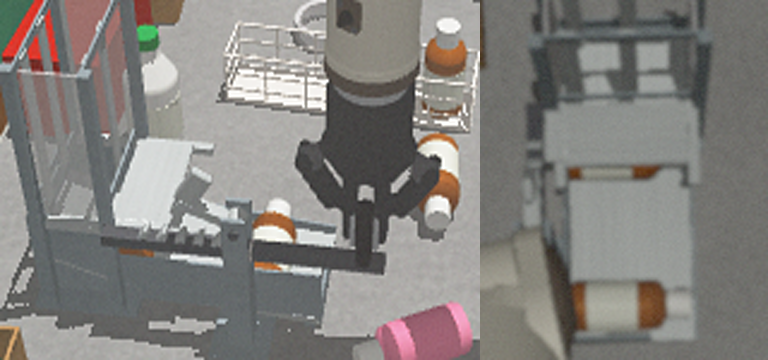

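Call:
send_rows:
  increments:
    - {"slide": [0, 0, 0], "rot": [0, 0, 0]}
    - {"slide": [0, 0, 0], "rot": [0, 0, 0]}
    - {"slide": [0, 0, 0], "rot": [0, 0, 0]}
    - {"slide": [0, 0, 0], "rot": [0, 0, 0]}
    - {"slide": [0, 0, 0], "rot": [0, 0, 0]}
    - {"slide": [0, 0, 0], "rot": [0, 0, 0]}
    - {"slide": [0, 0, 0], "rot": [0, 0, 0]}
    - {"slide": [0, 0, 0], "rot": [0, 0, 0]}

```text
t: 10.83
eef_pos: [0.4826, 0.1083, 0.2148]
tool_rot: [2.266, 2.17, 0.001]
force: [10.1, -7.9, -6.0]
opening: 0.159
```

```bash
python3 - <<'E'
from h import *
T=shot("top")
f=cv2.cvtColor(np.asarray(T["frame"]),cv2.COLOR_RGB2HSV)
m=((f[...,0]>5)&(f[...,0]<20)&(f[...,1]>130)).astype(np.uint8)[100:350,270:480]
n,_,st,c=cv2.connectedComponentsWithStats(m)
for i in range(1,n):
    if st[i,4]>15: print(c[i]+[270,100],st[i])
E
```

```text
[290.0878 247.0473] [ 17 129   7  40 148]
[320.0647 247.2471] [ 45 128  12  40 340]
[443.9923 312.2462] [168 201  19  20 130]
[396.3559 312.9661] [124 204   5  19  59]
[366.1732 315.7933] [ 90 206  12  20 179]
```

Call:
send_rows:
  increments:
    - {"slide": [0, 0.007, 0], "rot": [0, 0, 0]}
    - {"slide": [0, 0.007, 0], "rot": [0, 0, 0]}
    - {"slide": [0, 0.007, 0], "rot": [0, 0, 0]}
    - {"slide": [0, 0.007, 0], "rot": [0, 0, 0]}
    - {"slide": [0, 0.007, 0], "rot": [0, 0, 0]}
    - {"slide": [0, 0.007, 0], "rot": [0, 0, 0]}
    - {"slide": [0, 0.007, 0], "rot": [0, 0, 0]}
    - {"slide": [0, 0.007, 0], "rot": [0, 0, 0]}
    - {"slide": [0, 0.006, 0], "rot": [0, 0, 0]}

```text
t: 11.63
eef_pos: [0.5388, 0.1077, 0.2147]
tool_rot: [-2.262, -2.172, 0.012]
force: [-14.2, -3.4, 14.4]
opening: 0.158
```

Call:
send_rows:
  increments:
    - {"slide": [0, 0.002, 0], "rot": [0, 0, 0]}
    - {"slide": [0, 0.002, 0], "rot": [0, 0, 0]}
    - {"slide": [0, 0.001, 0], "rot": [0, 0, 0]}
    - {"slide": [0, 0, 0], "rot": [0, 0, 0]}
    - {"slide": [0, 0, 0], "rot": [0, 0, 0]}

```text
t: 12.05
eef_pos: [0.5443, 0.1076, 0.2147]
tool_rot: [-2.262, -2.172, 0.01]
force: [-10.9, -3.0, 12.5]
opening: 0.157
```

```bash
python3 - <<'E'
from h import *
go([.5482,.1075,.2148],-2.2)
E
```

```text
t 12.05 eef [0.5443 0.1076 0.2147] F [-10.9487  -3.0392  12.5165] op 0.157 q [-0.4316  0.4166  0.2348  1.884  -0.1254  0.8634 -0.1743]
slide(now axes) [ 0.      0.0039 -0.0001] slide(goal axes) [ 0.      0.0039 -0.0001] rot [-0.4695  0.0652 -0.1261]
```

Call:
send_rows:
  increments:
    - {"slide": [0, 0.002, 0], "rot": [0, 0, 0]}
    - {"slide": [0, 0.002, 0], "rot": [0, 0, 0]}
    - {"slide": [0, 0.001, 0], "rot": [0, 0, 0]}
    - {"slide": [0, 0, 0], "rot": [0, 0, 0]}
    - {"slide": [0, 0, 0], "rot": [0, 0, 0]}

```text
t: 12.47
eef_pos: [0.5492, 0.1076, 0.2147]
tool_rot: [-2.262, -2.172, 0.01]
force: [-11.1, -2.5, 12.7]
opening: 0.157
```

Call:
send_rows:
  increments:
    - {"slide": [0, 0.001, 0], "rot": [0, 0, 0]}
    - {"slide": [0, 0.001, 0], "rot": [0, 0, 0]}
    - {"slide": [0, 0, 0], "rot": [0, 0, 0]}

```text
t: 12.72
eef_pos: [0.5495, 0.1076, 0.2147]
tool_rot: [-2.26, -2.171, 0.015]
force: [-18.6, -2.6, 18.5]
opening: 0.161
```

Call:
send_rows:
  increments:
    - {"slide": [0, -0.001, 0], "rot": [0, 0, 0]}
    - {"slide": [0, 0, 0], "rot": [0, 0, 0]}
    - {"slide": [0, 0, 0], "rot": [0, 0, 0]}
    - {"slide": [0, 0, 0], "rot": [0, 0, 0]}
  gripper: 0.036

```text
t: 13.05
eef_pos: [0.5533, 0.1082, 0.2141]
tool_rot: [-2.266, -2.173, 0.001]
force: [-1.1, 0.5, 0.7]
opening: 0.419
```

Call:
send_rows:
  increments:
    - {"slide": [0, 0, -0.02], "rot": [0, 0, 0]}
    - {"slide": [0, 0, -0.025], "rot": [0, 0, 0]}
    - {"slide": [0, 0, -0.025], "rot": [0, 0, 0]}
    - {"slide": [0, 0, -0.025], "rot": [0, 0, 0]}
    - {"slide": [0, 0, 0], "rot": [-6, 0, 0]}
    - {"slide": [0, 0, 0], "rot": [-6, 0, 0]}
    - {"slide": [0, 0, 0], "rot": [-6, 0, 0]}
    - {"slide": [0, 0, 0], "rot": [-6, 0, 0]}
    - {"slide": [0, 0, 0], "rot": [-6, 0, 0]}
    - {"slide": [0, 0, 0], "rot": [0, 0, 0]}

```text
t: 13.88
eef_pos: [0.5499, 0.1079, 0.3067]
tool_rot: [1.962, 1.886, 0.501]
force: [-2.0, -1.0, -0.3]
opening: 0.419
```

```bash
python3 - <<'E'
from h import *
R=go([.573,.106,.3093],-2.2,-30,"x")
S=shot("side")
print("tab target",proj(S,np.array([.6077,.1069,.2448])+R@[0,0,.054]), [ (x["uv"],x["p"]) for x in ctrl.recognise(S,"pawl_tab")])
E
```

```text
t 13.88 eef [0.5499 0.1079 0.3067] F [-1.9589 -0.999  -0.2703] op 0.419 q [-0.6486  0.1064  0.3337  2.1469  0.3549  0.4276 -0.6537]
slide(now axes) [-0.001   0.0214  0.0093] slide(goal axes) [-0.001   0.0213  0.0093] rot [-0.1638  0.086  -0.0338]
tab target [284.0961 238.1196] [([282.4, 249.5], 0.82)]
```

Call:
send_rows:
  increments:
    - {"slide": [-0.001, 0.011, 0.004], "rot": [0, 0, 0]}
    - {"slide": [0, 0.011, 0.004], "rot": [0, 0, 0]}
    - {"slide": [0, 0, 0], "rot": [0, 0, 0]}
    - {"slide": [0, 0, 0.018], "rot": [0, 0, 0]}
    - {"slide": [0, 0, 0.018], "rot": [0, 0, 0]}
    - {"slide": [0, 0, 0.018], "rot": [0, 0, 0]}
    - {"slide": [0, 0, 0.017], "rot": [0, 0, 0]}
    - {"slide": [0, 0, 0], "rot": [0, 0, 0]}

```text
t: 14.65
eef_pos: [0.612, 0.1039, 0.2484]
tool_rot: [1.967, 1.885, 0.496]
force: [0.3, 0.6, -0.6]
opening: 0.419
```

Call:
send_rows:
  increments:
    - {"slide": [0, 0, 0], "rot": [0, 0, 0]}
    - {"slide": [0, 0, 0], "rot": [0, 0, 0]}
    - {"slide": [0, 0, 0], "rot": [0, 0, 0]}
    - {"slide": [0, 0, 0], "rot": [0, 0, 0]}
    - {"slide": [0, 0, 0], "rot": [0, 0, 0]}
  gripper: 0.0
  squeeze: 25

```text
t: 15.07
eef_pos: [0.6089, 0.104, 0.2486]
tool_rot: [1.967, 1.888, 0.494]
force: [-2.3, 0.0, -22.1]
opening: 0.25
```

```bash
python3 - <<'E'
from h import *
R=go([.6557,.1035,.2298],-2.2)
E
```

```text
t 15.07 eef [0.6089 0.104  0.2486] F [ -2.3222   0.0374 -22.1319] op 0.25 q [-0.5521  0.3027  0.3073  2.0693  0.233   0.3003 -0.5274]
slide(now axes) [0.0015 0.0315 0.0394] slide(goal axes) [0.0013 0.0468 0.0188] rot [29.4944  0.1881 -0.1421]
```

Call:
send_rows:
  increments:
    - {"slide": [0, 0.0044, 0.0028], "rot": [3, 0, 0]}
    - {"slide": [0, 0.0044, 0.0028], "rot": [3, 0, 0]}
    - {"slide": [0, 0.0044, 0.0028], "rot": [3, 0, 0]}
    - {"slide": [0, 0.0044, 0.0028], "rot": [3, 0, 0]}
    - {"slide": [0, 0.0044, 0.0028], "rot": [3, 0, 0]}
    - {"slide": [0, 0.0044, 0.0028], "rot": [3, 0, 0]}
    - {"slide": [0, 0.0044, 0.0028], "rot": [3, 0, 0]}
    - {"slide": [0, 0.0044, 0.0028], "rot": [3, 0, 0]}
    - {"slide": [0, 0.0044, 0.0028], "rot": [3, 0, 0]}
    - {"slide": [0, 0.0044, 0.0028], "rot": [2.5, 0, 0]}

```text
t: 15.9
eef_pos: [0.6559, 0.1026, 0.2334]
tool_rot: [-2.261, -2.173, 0.013]
force: [-17.2, 0.1, -14.4]
opening: 0.252
```

Call:
send_rows:
  increments:
    - {"slide": [0, 0, 0.001], "rot": [0, 0, 0]}
    - {"slide": [0, 0, 0], "rot": [0, 0, 0]}

```text
t: 16.07
eef_pos: [0.6561, 0.1027, 0.2326]
tool_rot: [-2.262, -2.174, 0.011]
force: [-16.0, -0.2, -11.4]
opening: 0.249
```

```bash
python3 - <<'E'
from h import *
R=go([.6557,.1035,.2298],-2.2)
E
```

```text
t 16.07 eef [0.6561 0.1027 0.2326] F [-15.9829  -0.1985 -11.434 ] op 0.249 q [-0.263   0.5644  0.0952  1.5823 -0.0597  1.0057 -0.19  ]
slide(now axes) [ 0.0008 -0.0004  0.0028] slide(goal axes) [ 0.0008 -0.0005  0.0028] rot [-0.4343  0.126  -0.0819]
```

Call:
send_rows:
  increments:
    - {"slide": [0, 0, 0], "rot": [0, 0, 0]}
    - {"slide": [0, 0, 0], "rot": [0, 0, 0]}
    - {"slide": [0, 0, 0], "rot": [0, 0, 0]}
    - {"slide": [0, 0, -0.02], "rot": [0, 0, 0]}
    - {"slide": [0, 0, -0.02], "rot": [0, 0, 0]}
    - {"slide": [0, 0, 0], "rot": [0, 0, 0]}
  gripper: 0.036

```text
t: 16.57
eef_pos: [0.6665, 0.103, 0.2848]
tool_rot: [2.256, 2.164, 0.03]
force: [0.6, 0.3, 0.5]
opening: 0.419
```

Call:
send_rows:
  increments:
    - {"slide": [0, 0, 0], "rot": [0, 0, 0]}
    - {"slide": [0, 0, 0], "rot": [0, 0, 0]}
    - {"slide": [0, 0, 0], "rot": [0, 0, 0]}
    - {"slide": [0, 0, 0], "rot": [0, 0, 0]}
    - {"slide": [0, 0, 0], "rot": [0, 0, 0]}
  gripper: 0.0

```text
t: 16.98
eef_pos: [0.6609, 0.1026, 0.2755]
tool_rot: [2.263, 2.172, 0.007]
force: [0.5, 0.6, 0.2]
opening: -0.001
```

```bash
python3 - <<'E'
from h import *
R=go([.6557,.1035,.252],-2.2)
S=shot("side","s6.png",(220,190,350,290),5)
E
```

```text
t 16.98 eef [0.6609 0.1026 0.2755] F [0.5373 0.5844 0.1617] op -0.001 q [-0.2656  0.5222  0.1001  1.5457 -0.0551  1.0702 -0.1937]
slide(now axes) [ 0.0007 -0.0054  0.0235] slide(goal axes) [ 0.0007 -0.0052  0.0235] rot [ 0.3686  0.01   -0.1535]
```

View pics/s6.png

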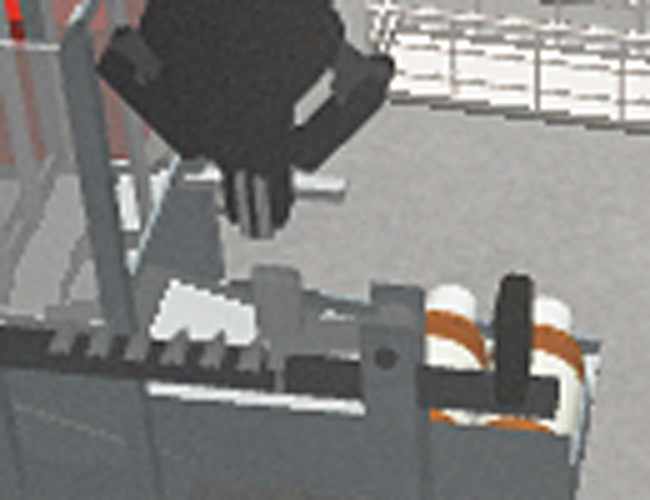

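Call:
send_rows:
  increments:
    - {"slide": [0, -0.005, 0.009], "rot": [0, 0, 0]}
    - {"slide": [0, 0, 0.009], "rot": [0, 0, 0]}
    - {"slide": [0, 0, 0.004], "rot": [0, 0, 0]}
    - {"slide": [0, 0, 0.002], "rot": [0, 0, 0]}
    - {"slide": [0, 0, 0], "rot": [0, 0, 0]}

```text
t: 17.45
eef_pos: [0.6556, 0.1029, 0.2553]
tool_rot: [2.263, 2.172, 0.008]
force: [-10.8, -1.8, 22.6]
opening: -0.006
```

Call:
send_rows:
  increments:
    - {"slide": [0, 0, 0.002], "rot": [0, 0, 0]}
    - {"slide": [0, 0, 0.001], "rot": [0, 0, 0]}
    - {"slide": [0, 0, 0], "rot": [0, 0, 0]}

```text
t: 17.7
eef_pos: [0.6557, 0.103, 0.255]
tool_rot: [2.263, 2.172, 0.01]
force: [-16.5, -2.9, 37.4]
opening: 0.0
```

Call:
send_rows:
  increments:
    - {"slide": [0, 0, 0.002], "rot": [0, 0, 0]}
    - {"slide": [0, 0, 0], "rot": [0, 0, 0]}

```text
t: 17.87
eef_pos: [0.6558, 0.103, 0.2548]
tool_rot: [2.263, 2.172, 0.011]
force: [-19.9, -3.3, 46.5]
opening: 0.003
```

Call:
send_rows:
  increments:
    - {"slide": [0, 0, -0.02], "rot": [0, 0, 0]}
    - {"slide": [0, 0, -0.03], "rot": [0, 0, 0]}
    - {"slide": [0, -0.02, -0.03], "rot": [0, 0, 0]}
    - {"slide": [0, -0.03, -0.02], "rot": [0, 0, 0]}
    - {"slide": [0.0, -0.035, -0.01], "rot": [0, 0, 0]}
    - {"slide": [-0.01, -0.035, 0], "rot": [0, 0, 0]}
    - {"slide": [-0.02, -0.035, 0], "rot": [0, 0, 0]}
    - {"slide": [-0.02, -0.035, 0], "rot": [0, 0, 0]}
    - {"slide": [-0.03, -0.025, 0], "rot": [0, 0, 0]}
    - {"slide": [-0.03, 0, 0], "rot": [0, 0, 0]}
  gripper: 0.04

```text
t: 18.7
eef_pos: [0.4308, 0.0019, 0.3541]
tool_rot: [2.262, 2.178, 0.003]
force: [0.0, 0.2, -0.4]
opening: 0.471
```

```bash
python3 - <<'E'
from h import *
R=go([.45,-.05,.3],-2.2)
S=shot("side");T=shot("top")
a=np.asarray(S["frame"])[225:285,280:350,::-1]; b=np.asarray(T["frame"])[200:345,250:470,::-1]
cv2.imwrite("pics/m7.png",np.vstack([cv2.resize(b,(770,507),interpolation=2)]))
cv2.imwrite("pics/m7s.png",cv2.resize(a,None,fx=8,fy=8,interpolation=2))
E
```

```text
t 18.7 eef [0.4308 0.0019 0.3541] F [ 0.0125  0.1838 -0.3762] op 0.471 q [-0.2262  0.0128  0.1614  2.0243 -0.0028  1.1022 -0.1013]
slide(now axes) [-0.0512  0.0211  0.0541] slide(goal axes) [-0.0512  0.0212  0.0541] rot [ 0.1409 -0.0386  0.0317]
```

View pics/m7.png

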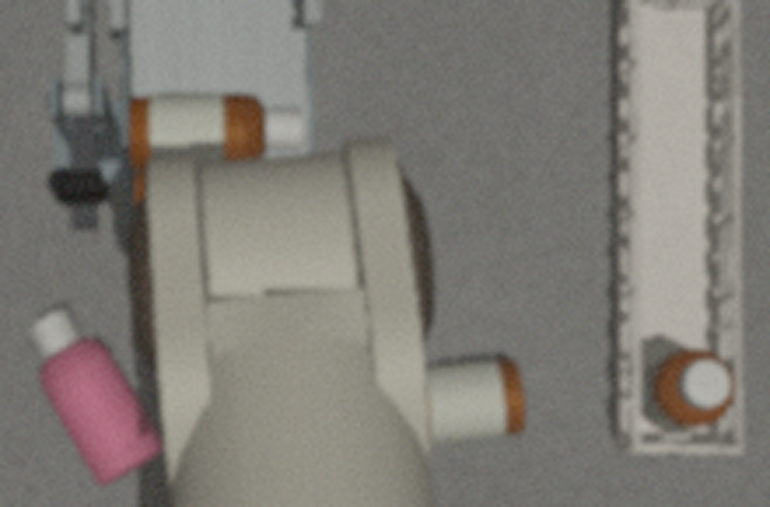

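```bash
python3 - <<'E'
from h import *
T=shot("top")
print("2nd base",onz(T,(287.7,236.9),.044),"cap",onz(T,(337.1,236.6),.044))
print("1st base",onz(T,(289.6,257.2),.037),"cap",onz(T,(337.5,256.5),.037))
E
```

```text
2nd base [0.6046 0.0806 0.044 ] cap [ 0.6009 -0.0345  0.044 ]
1st base [0.5577 0.0778 0.037 ] cap [ 0.5551 -0.0337  0.037 ]
```

Call:
send_rows:
  increments:
    - {"slide": [-0.018, 0.024, 0], "rot": [0, 6, 0]}
    - {"slide": [-0.018, 0.024, 0], "rot": [0, 6, 0]}
    - {"slide": [-0.018, 0.024, 0], "rot": [0, 6, 0]}
    - {"slide": [-0.018, 0.024, 0], "rot": [0, 6, 0]}
    - {"slide": [-0.018, 0.024, 0], "rot": [0, 6, 0]}
    - {"slide": [0, 0, 0], "rot": [0, 0, 0]}
    - {"slide": [0, 0, 0], "rot": [0, 0, 0]}
  gripper: 0.035

```text
t: 19.43
eef_pos: [0.5528, -0.0921, 0.3329]
tool_rot: [-1.974, -1.886, -0.528]
force: [0.3, 0.9, -0.1]
opening: 0.413
```

```bash
python3 - <<'E'
from h import *
R=go([.551,-.090,.166],-2.2,30)
E
```

```text
t 19.43 eef [ 0.5528 -0.0921  0.3329] F [ 0.266   0.8563 -0.0742] op 0.413 q [ 0.1302  0.388   0.2968  1.7239 -0.6176  1.3158  0.615 ]
slide(now axes) [-0.0817 -0.0017  0.1455] slide(goal axes) [-0.0817 -0.0019  0.1455] rot [ 0.1229 -0.0047 -0.3736]
```

Now look from a clear view for cap positions before descending.

Call:
send_rows:
  increments:
    - {"slide": [-0.02, 0, 0.03], "rot": [0, 0, 0]}
    - {"slide": [-0.02, 0, 0.03], "rot": [0, 0, 0]}
    - {"slide": [-0.02, 0, 0.03], "rot": [0, 0, 0]}
    - {"slide": [-0.02, -0.002, 0.03], "rot": [0, 0, 0]}
    - {"slide": [0, 0, 0.025], "rot": [0, 0, 0]}
    - {"slide": [0, 0, 0], "rot": [0, 0, 0]}
    - {"slide": [0, 0, 0], "rot": [0, 0, 0]}
    - {"slide": [0, 0, 0], "rot": [0, 0, 0]}

```text
t: 20.1
eef_pos: [0.553, -0.0861, 0.1744]
tool_rot: [-1.97, -1.899, -0.538]
force: [0.2, -1.0, -0.9]
opening: 0.411
```

```bash
python3 - <<'E'
from h import *
R=go([.551,-.045,.088],-2.2,30)
S=shot("side");T=shot("top")
a=np.asarray(S["frame"])[190:290,270:370,::-1]; b=np.asarray(T["frame"])[190:290,270:370,::-1]
cv2.imwrite("pics/m8.png",cv2.resize(np.hstack([a,b]),None,fx=4,fy=4,interpolation=2))
for n,P in(("cap1 end",(.554,-.034,.037)),("grasp",(.553,-.018,.041))):print(n,(proj(S,P)-[270,190])*4,(proj(T,P)-[270,190])*4+[400,0])
E
```

```text
t 20.1 eef [ 0.553  -0.0861  0.1744] F [ 0.2203 -1.0062 -0.8776] op 0.411 q [ 0.166   0.5849  0.2436  1.8382 -0.737   1.0607  0.8244]
slide(now axes) [-0.0077 -0.0045  0.0953] slide(goal axes) [-0.0077 -0.0036  0.0953] rot [0.5182 0.0182 0.2471]
cap1 end [235.474  247.7065] [670.6438 267.8168]
grasp [233.8093 259.9905] [643.3346 269.4721]
```

View pics/m8.png

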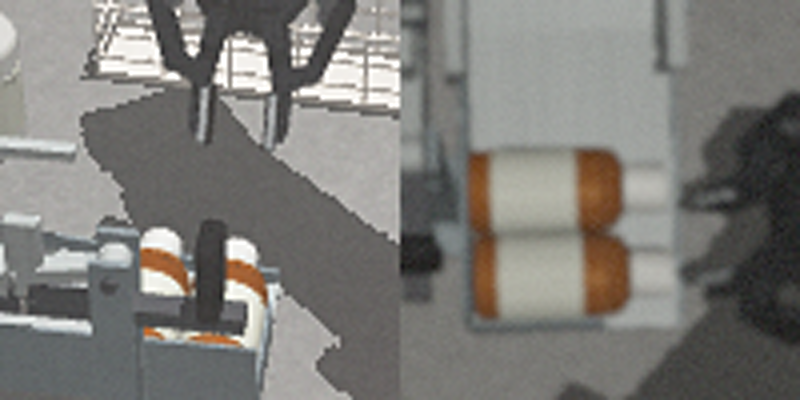

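Call:
send_rows:
  increments:
    - {"slide": [-0.009, -0.0055, 0.012], "rot": [0.5, 0, 0.2]}
    - {"slide": [0, 0, 0.012], "rot": [0, 0, 0]}
    - {"slide": [0, 0, 0.012], "rot": [0, 0, 0]}
    - {"slide": [0, 0, 0.012], "rot": [0, 0, 0]}
    - {"slide": [0, 0, 0.012], "rot": [0, 0, 0]}
    - {"slide": [0, 0, 0], "rot": [0, 0, 0]}
    - {"slide": [0, 0, 0], "rot": [0, 0, 0]}
  gripper: 0.035

```text
t: 20.78
eef_pos: [0.5466, -0.0633, 0.1147]
tool_rot: [-1.966, -1.89, -0.523]
force: [0.5, 0.2, -0.4]
opening: 0.408
```

```bash
python3 - <<'E'
from h import *
R=go([.5490,-.0475,.088],-2.2,30)
E
```

```text
t 20.78 eef [ 0.5466 -0.0633  0.1147] F [ 0.4721  0.2067 -0.3756] op 0.408 q [ 0.1595  0.6655  0.2055  1.877  -0.7941  0.9617  0.8771]
slide(now axes) [0.0004 0.0019 0.0311] slide(goal axes) [0.0004 0.0018 0.0311] rot [-0.2246 -0.0568 -0.1343]
```

Call:
send_rows:
  increments:
    - {"slide": [0, 0.002, 0.008], "rot": [0, 0, 0]}
    - {"slide": [0, 0, 0.008], "rot": [0, 0, 0]}
    - {"slide": [0, 0, 0.008], "rot": [0, 0, 0]}
    - {"slide": [0, 0, 0.007], "rot": [0, 0, 0]}
    - {"slide": [0, 0, 0], "rot": [0, 0, 0]}

```text
t: 21.2
eef_pos: [0.5489, -0.0475, 0.0876]
tool_rot: [-1.966, -1.89, -0.524]
force: [0.5, 0.6, -0.6]
opening: 0.409
```

```bash
python3 - <<'E'
from h import *
R=go([.549,-.0475,.088],-2.2,30)
S=shot("side");T=shot("top")
a=np.asarray(S["frame"])[190:290,270:370,::-1]; b=np.asarray(T["frame"])[190:290,270:370,::-1]
cv2.imwrite("pics/m9.png",cv2.resize(np.hstack([a,b]),None,fx=4,fy=4,interpolation=2))
E
```

```text
t 21.2 eef [ 0.5489 -0.0475  0.0876] F [ 0.5486  0.5779 -0.5971] op 0.409 q [ 0.1509  0.7071  0.1808  1.8848 -0.829   0.9103  0.8982]
slide(now axes) [ 0.0003  0.     -0.0003] slide(goal axes) [ 0.0003  0.0001 -0.0003] rot [-0.2195 -0.0685 -0.1331]
```

View pics/m9.png

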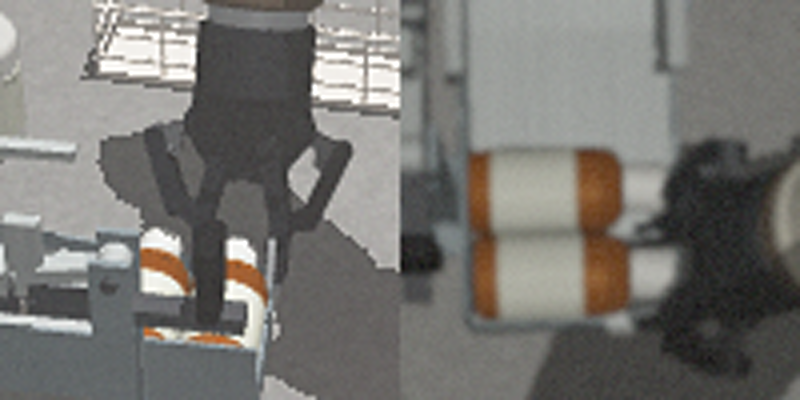

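Call:
send_rows:
  increments:
    - {"slide": [0, 0, 0], "rot": [0, 0, 0]}
    - {"slide": [0, 0, 0], "rot": [0, 0, 0]}
    - {"slide": [0, 0, 0], "rot": [0, 0, 0]}
    - {"slide": [0, 0, 0], "rot": [0, 0, 0]}
    - {"slide": [0, 0, 0], "rot": [0, 0, 0]}
  gripper: 0.0
  squeeze: 70

```text
t: 21.72
eef_pos: [0.5505, -0.0498, 0.0893]
tool_rot: [-1.97, -1.891, -0.526]
force: [2.8, -1.4, -0.2]
opening: 0.311
```

Call:
send_rows:
  increments:
    - {"slide": [0.006, 0, -0.0105], "rot": [0, 0, 0]}
    - {"slide": [0.006, 0, -0.0105], "rot": [0, 0, 0]}
    - {"slide": [0.0075, 0, -0.013], "rot": [0, 0, 0]}
    - {"slide": [0.0075, 0, -0.013], "rot": [0, 0, 0]}
    - {"slide": [0.0075, 0, -0.013], "rot": [0, 0, 0]}
    - {"slide": [0.0075, 0, -0.013], "rot": [0, 0, 0]}
    - {"slide": [0.0075, 0, -0.013], "rot": [0, 0, 0]}
    - {"slide": [0.0075, 0, -0.013], "rot": [0, 0, 0]}
    - {"slide": [0.0075, 0, -0.013], "rot": [0, 0, 0]}
    - {"slide": [0.0075, 0, -0.013], "rot": [0, 0, 0]}

```text
t: 22.55
eef_pos: [0.55, -0.0492, 0.2349]
tool_rot: [-1.968, -1.891, -0.525]
force: [0.8, 0.2, -1.9]
opening: 0.312
```

```bash
python3 - <<'E'
from h import *
R=go([.549,-.0475,.25],-2.2,30)
S=shot("side");T=shot("top")
a=np.asarray(S["frame"])[130:290,230:390,::-1]; b=np.asarray(T["frame"])[150:310,250:410,::-1]
cv2.imwrite("pics/m10.png",cv2.resize(np.hstack([a,b]),None,fx=2.4,fy=2.4,interpolation=2))
E
```

```text
t 22.55 eef [ 0.55   -0.0492  0.2349] F [ 0.7735  0.2376 -1.9106] op 0.312 q [ 0.0931  0.4763  0.2553  1.8445 -0.6959  1.1192  0.6943]
slide(now axes) [ 0.009  -0.0011 -0.0123] slide(goal axes) [ 0.009  -0.0011 -0.0123] rot [-0.0714  0.002  -0.1247]
```

View pics/m10.png

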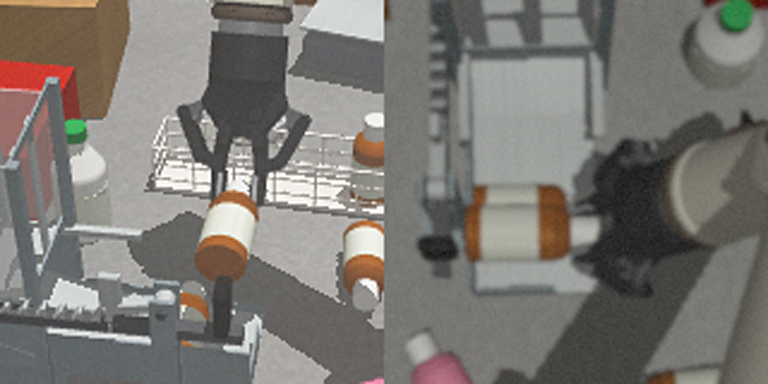

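Call:
send_rows:
  increments:
    - {"slide": [0.012, -0.005, -0.012], "rot": [0, -6, 0]}
    - {"slide": [0.01, -0.005, -0.012], "rot": [0, -6, 0]}
    - {"slide": [0.0, -0.005, -0.012], "rot": [0, -6, 0]}
    - {"slide": [0.0, -0.005, -0.012], "rot": [0, -6, 0]}
    - {"slide": [0.0, -0.005, -0.012], "rot": [0, -6, 0]}
    - {"slide": [0.0, -0.005, -0.012], "rot": [0, -6, 0]}
    - {"slide": [0.0, -0.005, -0.01], "rot": [0, -6, 0]}
    - {"slide": [0.0, 0, 0], "rot": [0, -6, 0]}
    - {"slide": [0.0, 0, 0], "rot": [0, -6, 0]}
    - {"slide": [0.0, 0, 0], "rot": [0, -6, 0]}

```text
t: 23.48
eef_pos: [0.5154, -0.0448, 0.3221]
tool_rot: [1.966, 1.891, -0.532]
force: [0.5, -0.0, -3.4]
opening: 0.315
```

Call:
send_rows:
  increments:
    - {"slide": [0, 0, 0], "rot": [0, -6, 0]}
    - {"slide": [0, 0, 0], "rot": [0, -6, 0]}
    - {"slide": [0.0, 0, 0], "rot": [0, -6, 0]}
    - {"slide": [0.0, 0, 0], "rot": [0, -6, 0]}
    - {"slide": [0.0, 0, 0], "rot": [0, -6, 0]}
    - {"slide": [0.0, 0, 0], "rot": [0, 0, 0]}
    - {"slide": [0.0, 0, 0], "rot": [0, 0, 0]}

```text
t: 24.07
eef_pos: [0.5151, -0.0444, 0.32]
tool_rot: [1.618, 1.563, -0.939]
force: [-0.5, -0.5, -1.6]
opening: 0.318
```

```bash
python3 - <<'E'
from h import *
R=go([.5,-.05,.3],-2.2,-60)
E
```

```text
t 24.07 eef [ 0.5151 -0.0444  0.32  ] F [-0.5047 -0.4682 -1.6301] op 0.318 q [-0.8093  0.518   0.5024  1.8992  0.7382  1.327  -0.7393]
slide(now axes) [ 0.0143 -0.0147  0.0154] slide(goal axes) [ 0.0143 -0.0148  0.0154] rot [-0.1408 -0.0615  0.3069]
```

```bash
python3 - <<'E'
from h import *
S=shot("side");T=shot("top")
a=np.asarray(S["frame"])[120:270,230:410,::-1]; b=np.asarray(T["frame"])[185:335,415:475,::-1]
cv2.imwrite("pics/m11.png",np.hstack([cv2.resize(a,(540,600),interpolation=2)[:, :],cv2.resize(b,(240,600),interpolation=2)]))
E
```

```text
(no output)
```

View pics/m11.png

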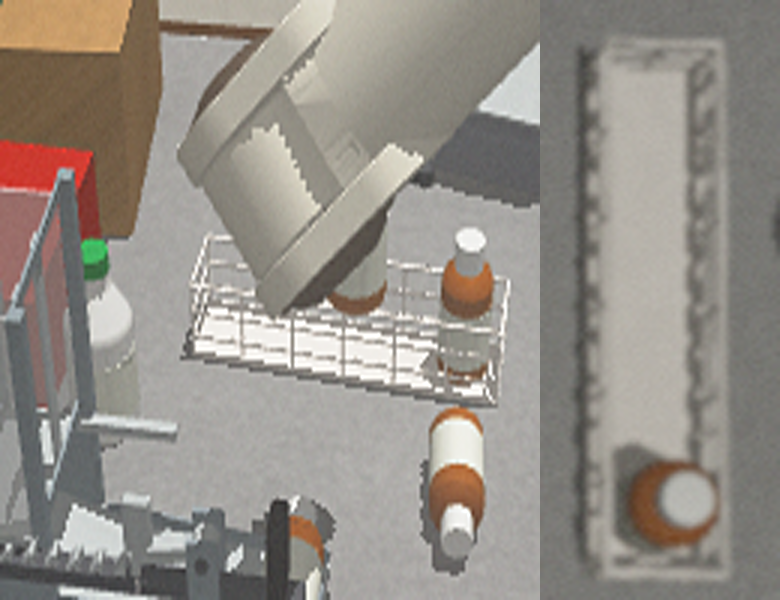

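```bash
python3 - <<'E'
from h import *
S=shot("side");T=shot("top")
print("top centre ends",onz(T,(446.1,195.5),.068),onz(T,(445.8,329),.068))
print("k",onz(T,(452,310),.118))
print("side near bottom",onz(S,(291.7,209.25),0),onz(S,(395,220.75),0))
print("side far top",onz(S,(300,178.75),.07),onz(S,(399.3,190.5),.07))
s=ctrl.sense();R=Rn.from_rotvec(s["tool_rot"]).as_matrix();print("grasp",s["eef_pos"]+R@[0,0,.05])
E
```

```text
top centre ends [ 0.684  -0.2916  0.068 ] [ 0.3779 -0.2663  0.068 ]
k [ 0.4162 -0.2725  0.118 ]
side near bottom [ 0.6955 -0.2482 -0.    ] [ 0.3843 -0.2306  0.    ]
side far top [ 0.6777 -0.3108  0.07  ] [ 0.3793 -0.2852  0.07  ]
grasp [ 0.5136 -0.0898  0.2974]
```

```bash
cat >> h.py <<'E'
def place(x,y,base,yaw,tilt=-60,L=.060,H=.098):
    yv=np.array([np.cos(np.radians(yaw)),np.sin(np.radians(yaw)),0]);z=np.array([0,0,-1.]);R=np.c_[np.cross(yv,z),yv,z]@Rn.from_euler("y",tilt,degrees=True).as_matrix()
    return np.array([x,y,base+H])-R@[0,0,L]
E
python3 - <<'E'
from h import *
P=place(.647,-.285,.110,43);print(P)
go(P,43,-60)
E
```

```text
[ 0.6116 -0.247   0.238 ]
t 24.27 eef [ 0.5155 -0.0466  0.3226] F [ 0.5314  0.4619 -2.3676] op 0.315 q [-0.8066  0.5131  0.5044  1.8984  0.7395  1.3277 -0.74  ]
slide(now axes) [-0.0256  0.1045  0.2121] slide(goal axes) [-0.0328 -0.0664  0.226 ] rot [-39.3061  -0.178  -22.7365]
```

Call:
send_rows:
  increments:
    - {"slide": [0, 0, 0], "rot": [-4.9, 0, -2.84]}
    - {"slide": [0, 0, 0], "rot": [-4.9, 0, -2.84]}
    - {"slide": [0, 0, 0], "rot": [-4.9, 0, -2.84]}
    - {"slide": [0, 0, 0], "rot": [-4.9, 0, -2.84]}
    - {"slide": [0, 0, 0], "rot": [-4.9, 0, -2.84]}
    - {"slide": [0, 0, 0], "rot": [-4.9, 0, -2.84]}
    - {"slide": [0, 0, 0], "rot": [-4.9, 0, -2.84]}
    - {"slide": [0, 0, 0], "rot": [-4.9, 0, -2.84]}
    - {"slide": [0, 0, 0], "rot": [0, 0, 0]}

```text
t: 25.02
eef_pos: [0.5131, -0.0485, 0.3219]
tool_rot: [0.852, 1.961, -0.491]
force: [-0.7, -0.3, -2.1]
opening: 0.314
```

Call:
send_rows:
  increments:
    - {"slide": [-0.0047, -0.0095, 0.032], "rot": [0, 0, 0]}
    - {"slide": [-0.0047, -0.0095, 0.032], "rot": [0, 0, 0]}
    - {"slide": [-0.0047, -0.0095, 0.032], "rot": [0, 0, 0]}
    - {"slide": [-0.0047, -0.0095, 0.032], "rot": [0, 0, 0]}
    - {"slide": [-0.0047, -0.0095, 0.032], "rot": [0, 0, 0]}
    - {"slide": [-0.0047, -0.0095, 0.032], "rot": [0, 0, 0]}
    - {"slide": [-0.003, -0.0065, 0.02], "rot": [0, 0, 0]}
    - {"slide": [0, 0, 0], "rot": [0, 0, 0]}
    - {"slide": [0, 0, 0], "rot": [0, 0, 0]}

```text
t: 25.77
eef_pos: [0.6048, -0.2372, 0.2429]
tool_rot: [0.854, 1.956, -0.496]
force: [-0.4, 0.8, -1.6]
opening: 0.316
```

```bash
python3 - <<'E'
from h import *
P=place(.647,-.285,.110,43);print(P)
go(P,43,-60)
S=shot("side");T=shot("top")
def amber(p,box):
    f=cv2.cvtColor(np.asarray(p["frame"]),cv2.COLOR_RGB2HSV);x0,y0,x1,y1=box
    m=((f[...,0]>5)&(f[...,0]<16)&(f[...,1]>150)).astype(np.uint8)[y0:y1,x0:x1]
    n,_,st,c=cv2.connectedComponentsWithStats(m)
    for i in range(1,n):
        if st[i,4]>12: print(c[i]+[x0,y0],st[i,:2]+[x0,y0],st[i,2:])
print("side");amber(S,(250,120,420,300));print("top");amber(T,(350,150,500,340))
print(proj(S,(.647,-.285,.11)),proj(T,(.647,-.285,.11)),proj(S,(.647,-.285,.188)))
E
```

```text
[ 0.6116 -0.247   0.238 ]
t 25.77 eef [ 0.6048 -0.2372  0.2429] F [-0.4401  0.7968 -1.5892] op 0.316 q [-0.4315  0.5196  0.5892  2.2232  2.1609  0.5275 -1.3212]
slide(now axes) [-0.0017 -0.0017  0.0127] slide(goal axes) [-0.0017 -0.0017  0.0127] rot [-0.3079 -0.0228 -0.0065]
side
[310.0492 153.8852] [301 151] [17  6 61]
[386.2683 190.061 ] [378 185] [16 10 82]
[382.5455 223.2273] [376 222] [14  5 22]
[383.2714 239.1   ] [375 236] [16  7 70]
[331.9111 252.7556] [327 249] [11 11 45]
top
[446.0909 205.6104] [441 199] [14 12 77]
[444.1719 313.2656] [438 302] [17 19 64]
[396.2973 313.7838] [395 306] [ 4 17 37]
[308.2165 173.0171] [448.3611 206.6201] [307.3015 149.7122]
```

Call:
send_rows:
  increments:
    - {"slide": [-0.0017, -0.0017, 0.0127], "rot": [-0.3, 0, 0]}
    - {"slide": [0, 0, 0], "rot": [0, 0, 0]}
    - {"slide": [0.0087, 0, 0.005], "rot": [0, 0, 0]}
    - {"slide": [0.0087, 0, 0.005], "rot": [0, 0, 0]}
    - {"slide": [0.0087, 0, 0.005], "rot": [0, 0, 0]}
    - {"slide": [0, 0, 0], "rot": [0, 0, 0]}
    - {"slide": [0, 0, 0], "rot": [0, 0, 0]}

```text
t: 26.45
eef_pos: [0.6114, -0.2431, 0.2075]
tool_rot: [0.845, 1.961, -0.487]
force: [-0.7, -0.1, -1.6]
opening: 0.316
```

```bash
cat >> h.py <<'E'
def amber(p,box):
    f=cv2.cvtColor(np.asarray(p["frame"]),cv2.COLOR_RGB2HSV);x0,y0,x1,y1=box
    m=((f[...,0]>4)&(f[...,0]<18)&(f[...,1]>120)).astype(np.uint8)[y0:y1,x0:x1]
    n,_,st,c=cv2.connectedComponentsWithStats(m)
    for i in range(1,n):
        if st[i,4]>10: print(c[i]+[x0,y0],st[i,:2]+[x0,y0],st[i,2:])
E
python3 - <<'E'
from h import *
P=place(.647,-.285,.08,43);print(P)
go(P,43,-60)
S=shot("side");T=shot("top")
print("side");amber(S,(270,120,350,240));print("top");amber(T,(420,170,500,240))
for z in(.08,.086,.144): print(z,proj(S,(.647,-.285,z)),proj(T,(.647,-.285,z)))
print("k base/shoulder",proj(S,(.4165,-.271,.010)),proj(S,(.4165,-.271,.07)))
save(S,"s12.png",(250,110,410,240),5)
E
```

```text
[ 0.6116 -0.247   0.208 ]
t 26.45 eef [ 0.6114 -0.2431  0.2075] F [-0.659  -0.1345 -1.6185] op 0.316 q [-0.3544  0.5959  0.52    2.2123  2.2724  0.5687 -1.4499]
slide(now axes) [-0.0019 -0.0026  0.0023] slide(goal axes) [-0.0019 -0.0026  0.0023] rot [ 0.2983 -0.1488  0.2037]
side
[307.9515 165.1359] [299 160] [ 17  11 103]
[304.5714 185.8571] [301 184] [ 9  4 14]
top
[446.3535 206.5253] [441 199] [14 14 99]
0.08 [308.5508 181.5312] [445.6155 209.8068]
0.086 [308.4847 179.8474] [446.1549 209.1808]
0.144 [307.8261 163.0724] [451.6266 202.8298]
k base/shoulder [384.7806 208.8378] [386.2769 192.4549]
```

View pics/s12.png

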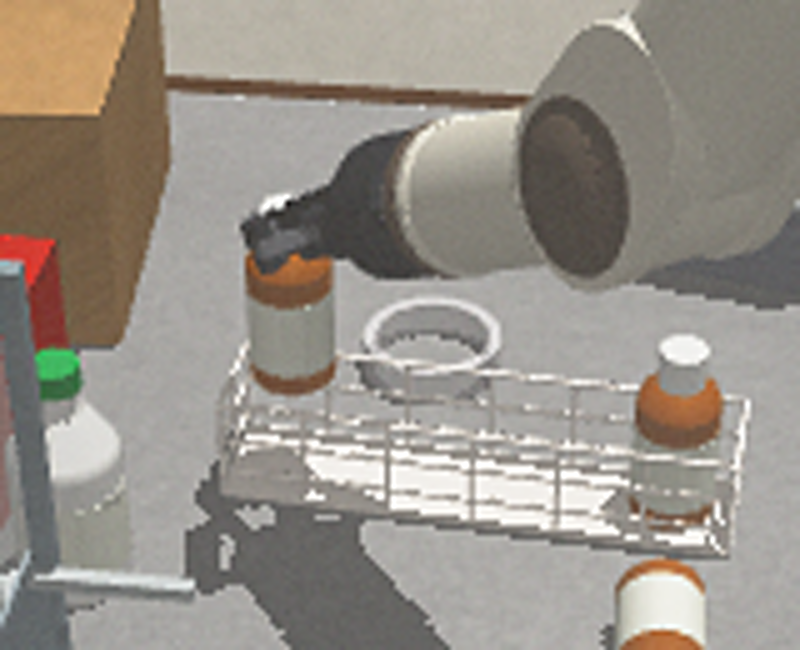

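Call:
send_rows:
  increments:
    - {"slide": [-0.002, -0.0026, 0.0023], "rot": [0, 0, 0]}
    - {"slide": [0.0087, 0, 0.005], "rot": [0, 0, 0]}
    - {"slide": [0.0087, 0, 0.005], "rot": [0, 0, 0]}
    - {"slide": [0.0087, 0, 0.005], "rot": [0, 0, 0]}
    - {"slide": [0.0087, 0, 0.005], "rot": [0, 0, 0]}
    - {"slide": [0.0087, 0, 0.005], "rot": [0, 0, 0]}
    - {"slide": [0.0087, 0, 0.005], "rot": [0, 0, 0]}
    - {"slide": [0, 0, 0], "rot": [0, 0, 0]}
    - {"slide": [0, 0, 0], "rot": [0, 0, 0]}

```text
t: 27.3
eef_pos: [0.611, -0.2482, 0.1469]
tool_rot: [0.846, 1.961, -0.489]
force: [0.1, -0.8, -1.5]
opening: 0.315
```

```bash
python3 - <<'E'
from h import *
P=place(.647,-.285,.004,43);print(P)
go(P,43,-60)
E
```

```text
[ 0.6116 -0.247   0.132 ]
t 27.3 eef [ 0.611  -0.2482  0.1469] F [ 0.106  -0.837  -1.5312] op 0.315 q [-0.2759  0.7274  0.4347  2.2007  2.3657  0.6612 -1.5989]
slide(now axes) [0.0131 0.0013 0.0071] slide(goal axes) [0.0132 0.0013 0.007 ] rot [ 0.1946 -0.1755  0.2299]
```

Call:
send_rows:
  increments:
    - {"slide": [0.0044, 0.001, 0.0025], "rot": [0, 0, 0]}
    - {"slide": [0.0044, 0, 0.0025], "rot": [0, 0, 0]}
    - {"slide": [0.0017, 0, 0.001], "rot": [0, 0, 0]}
    - {"slide": [0, 0, 0], "rot": [0, 0, 0]}

```text
t: 27.63
eef_pos: [0.6126, -0.2475, 0.1363]
tool_rot: [0.846, 1.958, -0.488]
force: [0.4, 0.6, 0.1]
opening: 0.316
```

Call:
send_rows:
  increments:
    - {"slide": [0.0017, 0, 0.001], "rot": [0, 0, 0]}
    - {"slide": [0, 0, 0], "rot": [0, 0, 0]}

```text
t: 27.8
eef_pos: [0.6133, -0.2483, 0.1361]
tool_rot: [0.846, 1.954, -0.488]
force: [-1.5, 1.8, 7.3]
opening: 0.316
```

Call:
send_rows:
  increments:
    - {"slide": [0.0017, 0, 0.001], "rot": [0, 0, 0]}
    - {"slide": [0, 0, 0], "rot": [0, 0, 0]}

```text
t: 27.97
eef_pos: [0.614, -0.249, 0.1358]
tool_rot: [0.845, 1.949, -0.488]
force: [-4.3, 2.8, 14.2]
opening: 0.313
```

Call:
send_rows:
  increments:
    - {"slide": [-0.0017, 0, -0.001], "rot": [0, 0, 0]}
    - {"slide": [0, 0, 0], "rot": [0, 0, 0]}
    - {"slide": [0, 0, 0], "rot": [0, 0, 0]}
    - {"slide": [0, 0, 0], "rot": [0, 0, 0]}
    - {"slide": [0, 0, -0.01], "rot": [0, 0, 0]}
    - {"slide": [0, 0, -0.02], "rot": [0, 0, 0]}
    - {"slide": [0, 0, -0.03], "rot": [0, 0, 0]}
    - {"slide": [0, 0, -0.03], "rot": [0, 0, 0]}
    - {"slide": [0, 0, -0.03], "rot": [0, 0, 0]}
    - {"slide": [0, 0, -0.03], "rot": [0, 0, 0]}
  gripper: 0.043

```text
t: 28.8
eef_pos: [0.5214, -0.152, 0.2093]
tool_rot: [0.846, 1.962, -0.488]
force: [1.0, 0.7, 0.7]
opening: 0.501
```

Call:
send_rows:
  increments:
    - {"slide": [-0.01, 0, -0.03], "rot": [0, 0, 0]}
    - {"slide": [-0.01, 0, -0.03], "rot": [0, 0, 0]}
    - {"slide": [-0.01, 0, -0.03], "rot": [0, 0, 0]}
    - {"slide": [0, 0, 0], "rot": [0, 0, 0]}

```text
t: 29.13
eef_pos: [0.5092, -0.1323, 0.215]
tool_rot: [0.854, 1.99, -0.472]
force: [0.1, -1.2, -0.4]
opening: 0.507
```

```bash
python3 - <<'E'
from h import *
go([.48,-.1,.3],-2.2,30)
S=shot("side");T=shot("top")
print("side");amber(S,(270,140,420,300));print("top");amber(T,(270,170,480,340))
for X in((.647,-.285,.07),(.4165,-.271,.07)):print(proj(S,X),proj(T,X))
E
```

```text
t 29.13 eef [ 0.5092 -0.1323  0.215 ] F [ 0.1113 -1.2065 -0.4407] op 0.507 q [-0.113   0.3968 -0.1009  2.4236  1.9155  0.9063 -1.1966]
slide(now axes) [-0.0492  0.0013 -0.0818] slide(goal axes) [ 0.0695 -0.0304 -0.0581] rot [12.3188 82.9118 48.8843]
side
[307.4771 182.3119] [300 177] [ 16  10 109]
[386.375  191.7955] [378 188] [16  8 88]
[382.0909 223.5758] [374 222] [17  6 33]
[382.4578 241.7229] [373 236] [ 18  16 166]
[331.9273 252.7273] [327 249] [11 11 55]
[332.3571 273.3571] [331 271] [ 4  5 14]
top
[444.4051 212.4494] [437 200] [ 21  20 158]
[330.2012 257.8402] [326 249] [ 10  19 169]
[300.3125 258.8875] [298 250] [ 5 19 80]
[444.049 311.972] [438 301] [ 19  20 143]
[396.3385 312.9385] [394 304] [ 5 19 65]
[367.9167 321.6167] [363 316] [ 9 10 60]
[308.6602 184.3167] [444.7271 210.838 ]
[386.2769 192.4549] [446.6854 311.393 ]
```

```bash
python3 - <<'E'
from h import *
go([.5,-.12,.26],-2.2,0)
T=shot("top");print(proj(T,(.551,-.036,.037)),proj(T,(.551,-.058,.037)))
E
```

```text
t 29.23 eef [ 0.5088 -0.1369  0.2147] F [-0.2871 -0.3215  0.0137] op 0.504 q [-0.124   0.3996 -0.0793  2.4228  1.918   0.9029 -1.2007]
slide(now axes) [-0.0288  0.0051 -0.0395] slide(goal axes) [ 0.0166 -0.0095 -0.0453] rot [22.9604 55.0941 41.3467]
[338.5743 258.1941] [348.0123 257.8347]
```

Call:
send_rows:
  increments:
    - {"slide": [-0.0144, 0.0025, -0.02], "rot": [0, 0, 0]}
    - {"slide": [-0.0144, 0.0025, -0.02], "rot": [0, 0, 0]}
    - {"slide": [0, 0, 0], "rot": [2.09, 5.01, 3.76]}
    - {"slide": [0, 0, 0], "rot": [2.09, 5.01, 3.76]}
    - {"slide": [0, 0, 0], "rot": [2.09, 5.01, 3.76]}
    - {"slide": [0, 0, 0], "rot": [2.09, 5.01, 3.76]}
    - {"slide": [0, 0, 0], "rot": [2.09, 5.01, 3.76]}
    - {"slide": [0, 0, 0], "rot": [2.09, 5.01, 3.76]}
    - {"slide": [0, 0, 0], "rot": [2.09, 5.01, 3.76]}
    - {"slide": [0, 0, 0], "rot": [2.09, 5.01, 3.76]}
  gripper: 0.0

```text
t: 30.12
eef_pos: [0.5008, -0.119, 0.2601]
tool_rot: [1.869, 2.19, -0.163]
force: [-0.7, -1.5, -0.6]
opening: 0.002
```

Call:
send_rows:
  increments:
    - {"slide": [0, 0, 0], "rot": [2.09, 5.01, 3.76]}
    - {"slide": [0, 0, 0], "rot": [2.09, 5.01, 3.76]}
    - {"slide": [0, 0, 0], "rot": [2.09, 5.01, 3.76]}
    - {"slide": [0, 0, 0], "rot": [0, 0, 0]}
    - {"slide": [0, 0, 0], "rot": [0, 0, 0]}

```text
t: 30.53
eef_pos: [0.5001, -0.1205, 0.259]
tool_rot: [2.262, 2.177, -0.008]
force: [-0.6, 0.1, -0.4]
opening: 0.002
```

```bash
python3 - <<'E'
from h import *
go([.549,-.09,.2],-2.2,0)
E
```

```text
t 30.53 eef [ 0.5001 -0.1205  0.259 ] F [-0.616   0.0889 -0.3775] op 0.002 q [ 0.3558  0.29   -0.2052  1.9379  0.0801  0.9224  0.0718]
slide(now axes) [0.0327 0.0478 0.0587] slide(goal axes) [0.0323 0.0477 0.059 ] rot [-0.1187  0.3063 -0.012 ]
```

Call:
send_rows:
  increments:
    - {"slide": [0.015, 0.024, 0.01], "rot": [0, 0.3, 0]}
    - {"slide": [0.015, 0.024, 0.01], "rot": [0, 0, 0]}
    - {"slide": [0, 0, 0.03], "rot": [0, 0, 0]}
    - {"slide": [0, 0, 0.03], "rot": [0, 0, 0]}
    - {"slide": [0, 0, 0.03], "rot": [0, 0, 0]}
    - {"slide": [0, 0, 0.03], "rot": [0, 0, 0]}
    - {"slide": [0, 0, 0.015], "rot": [0, 0, 0]}
    - {"slide": [0, 0, 0], "rot": [0, 0, 0]}
    - {"slide": [0, 0, 0], "rot": [0, 0, 0]}

```text
t: 31.28
eef_pos: [0.5482, -0.0882, 0.1042]
tool_rot: [-2.254, -2.183, 0.001]
force: [0.9, -0.1, 0.5]
opening: -0.001
```

```bash
python3 - <<'E'
from h import *
go([.549,-.048,.103],-2.2,0)
T=shot("top");amber(T,(270,230,350,280))
E
```

```text
t 31.28 eef [ 0.5482 -0.0882  0.1042] F [ 0.8843 -0.0556  0.4539] op -0.001 q [ 0.2569  0.5864 -0.1828  1.9233  0.1641  0.6496 -0.0593]
slide(now axes) [ 0.0402 -0.0004  0.0013] slide(goal axes) [ 0.0402 -0.0007  0.0012] rot [-0.1892 -0.1133  0.3687]
[330.3791 257.9505] [326 249] [ 11  19 182]
[300.35  258.675] [298 250] [ 5 19 80]
```

Call:
send_rows:
  increments:
    - {"slide": [0.006, 0, 0], "rot": [0, 0, 0]}
    - {"slide": [0.006, 0, 0], "rot": [0, 0, 0]}
    - {"slide": [0.006, 0, 0], "rot": [0, 0, 0]}
    - {"slide": [0.006, 0, 0], "rot": [0, 0, 0]}
    - {"slide": [0.006, 0, 0], "rot": [0, 0, 0]}
    - {"slide": [0.006, 0, 0], "rot": [0, 0, 0]}
    - {"slide": [0.004, 0, 0], "rot": [0, 0, 0]}
    - {"slide": [0, 0, 0], "rot": [0, 0, 0]}

```text
t: 32.0
eef_pos: [0.5508, -0.0479, 0.1055]
tool_rot: [-2.256, -2.181, -0.005]
force: [0.6, -0.2, -0.1]
opening: 0.002
```

```bash
python3 - <<'E'
from h import *
go([.549,-.048,.103],-2.2,0)
T=shot("top");amber(T,(270,230,350,280))
E
```

```text
t 32.0 eef [ 0.5508 -0.0479  0.1055] F [ 0.5657 -0.184  -0.1181] op 0.002 q [ 0.1893  0.5806 -0.1869  1.9306  0.1623  0.6453 -0.1318]
slide(now axes) [-0.0001 -0.0018  0.0025] slide(goal axes) [-0.0001 -0.0018  0.0025] rot [-0.0348 -0.2734  0.2457]
[322.7833 258.1034] [318 249] [ 11  20 203]
[293.2097 259.3065] [292 250] [ 4 19 62]
```

Call:
send_rows:
  increments:
    - {"slide": [0.003, 0, 0], "rot": [0, 0, 0]}
    - {"slide": [0.002, 0, 0], "rot": [0, 0, 0]}
    - {"slide": [0, 0, 0], "rot": [0, 0, 0]}
    - {"slide": [-0.02, 0, 0], "rot": [0, 0, 0]}
    - {"slide": [-0.02, 0, -0.01], "rot": [0, 0, 0]}
    - {"slide": [-0.01, 0, -0.04], "rot": [0, 0, 0]}
    - {"slide": [0, 0, -0.03], "rot": [0, 0, 0]}
    - {"slide": [0, 0, 0], "rot": [0, 0, 0]}
  gripper: 0.0

```text
t: 32.72
eef_pos: [0.5527, -0.0962, 0.191]
tool_rot: [2.26, 2.176, 0.013]
force: [1.6, -0.4, -0.2]
opening: -0.002
```

Call:
send_rows:
  increments:
    - {"slide": [0, 0, 0], "rot": [0, 6, 0]}
    - {"slide": [0, 0, 0], "rot": [0, 6, 0]}
    - {"slide": [0, 0, 0], "rot": [0, 6, 0]}
    - {"slide": [0, 0, 0], "rot": [0, 6, 0]}
    - {"slide": [0, 0, 0], "rot": [0, 6, 0]}
    - {"slide": [0, 0, 0], "rot": [0, 0, 0]}
    - {"slide": [0, 0, 0], "rot": [0, 0, 0]}
  gripper: 0.036

```text
t: 33.3
eef_pos: [0.5486, -0.0963, 0.1841]
tool_rot: [-1.966, -1.889, -0.527]
force: [0.1, 1.4, 0.3]
opening: 0.422
```

```bash
python3 - <<'E'
from h import *
go([.5495,-.0475,.088],-2.2,30)
T=shot("top");amber(T,(270,230,350,280));amber(T,(420,170,480,340))
E
```

```text
t 33.3 eef [ 0.5486 -0.0963  0.1841] F [0.0892 1.4274 0.3447] op 0.422 q [ 0.7072  0.6082 -0.4434  1.8073 -0.3163  0.9517  0.4838]
slide(now axes) [-0.0061 -0.0008  0.1076] slide(goal axes) [-0.0057 -0.001   0.1076] rot [-0.1082 -0.1624 -0.1284]
[321.2849 258.    ] [317 249] [ 10  19 172]
[291.1687 259.012 ] [289 250] [ 5 19 83]
[443.8767 312.0548] [438 301] [ 19  20 146]
```

Call:
send_rows:
  increments:
    - {"slide": [-0.006, -0.001, 0.015], "rot": [0, 0, 0]}
    - {"slide": [0, 0, 0.015], "rot": [0, 0, 0]}
    - {"slide": [0, 0, 0.015], "rot": [0, 0, 0]}
    - {"slide": [0, 0, 0.015], "rot": [0, 0, 0]}
    - {"slide": [0, 0, 0.015], "rot": [0, 0, 0]}
    - {"slide": [0, 0, 0], "rot": [0, 0, 0]}
    - {"slide": [0, 0, 0], "rot": [0, 0, 0]}

```text
t: 33.93
eef_pos: [0.5491, -0.0594, 0.1179]
tool_rot: [-1.957, -1.897, -0.527]
force: [-0.0, 0.7, -0.1]
opening: 0.418
```

```bash
python3 - <<'E'
from h import *
go([.5495,-.0475,.088],-2.2,30)
S=shot("side");amber(S,(270,140,420,300))
E
```

```text
t 33.93 eef [ 0.5491 -0.0594  0.1179] F [-0.0308  0.6902 -0.086 ] op 0.418 q [ 0.6526  0.7015 -0.446   1.8549 -0.318   0.801   0.4924]
slide(now axes) [-0.0047  0.0001  0.0318] slide(goal axes) [-0.0046 -0.      0.0318] rot [-0.2736 -0.196   0.3432]
[308.0866 183.0079] [300 177] [ 16  13 127]
[385.7607 191.0256] [378 185] [ 16  12 117]
[382.1944 223.6389] [374 222] [17  6 36]
[381.9153 241.9548] [373 236] [ 18  15 177]
[331.1923 258.3269] [326 254] [11 11 52]
[323.5909 274.2727] [318 273] [12  3 22]
```

b1 still stands (side 308,183). Go on.

Call:
send_rows:
  increments:
    - {"slide": [-0.0047, 0, 0.008], "rot": [0, 0, 0.3]}
    - {"slide": [0, 0, 0.008], "rot": [0, 0, 0]}
    - {"slide": [0, 0, 0.008], "rot": [0, 0, 0]}
    - {"slide": [0, 0, 0.008], "rot": [0, 0, 0]}
    - {"slide": [0, 0, 0], "rot": [0, 0, 0]}
    - {"slide": [0, 0, 0], "rot": [0, 0, 0]}

```text
t: 34.48
eef_pos: [0.5491, -0.0493, 0.0868]
tool_rot: [-1.965, -1.886, -0.527]
force: [0.2, -0.2, 0.2]
opening: 0.418
```

Call:
send_rows:
  increments:
    - {"slide": [0, 0, 0], "rot": [0, 0, 0]}
    - {"slide": [0, 0, 0], "rot": [0, 0, 0]}
    - {"slide": [0, 0, 0], "rot": [0, 0, 0]}
    - {"slide": [0, 0, 0], "rot": [0, 0, 0]}
    - {"slide": [0, 0, 0], "rot": [0, 0, 0]}
  gripper: 0.0
  squeeze: 70

```text
t: 34.9
eef_pos: [0.5503, -0.0504, 0.0877]
tool_rot: [-1.967, -1.887, -0.529]
force: [2.0, 0.1, -1.2]
opening: 0.317
```

```bash
python3 - <<'E'
from h import *
go([.5495,-.0475,.088],-2.2,30)
E
```

```text
t 34.9 eef [ 0.5503 -0.0504  0.0877] F [ 1.9646  0.0567 -1.2249] op 0.317 q [ 0.6362  0.7511 -0.4427  1.8635 -0.3197  0.7386  0.4954]
slide(now axes) [ 0.0026 -0.0009  0.0012] slide(goal axes) [ 0.0026 -0.0009  0.0012] rot [-0.0359 -0.2043 -0.1853]
```

Call:
send_rows:
  increments:
    - {"slide": [0.006, 0, -0.0105], "rot": [0, 0, 0]}
    - {"slide": [0.006, 0, -0.0105], "rot": [0, 0, 0]}
    - {"slide": [0.0075, 0, -0.013], "rot": [0, 0, 0]}
    - {"slide": [0.0075, 0, -0.013], "rot": [0, 0, 0]}
    - {"slide": [0.0075, 0, -0.013], "rot": [0, 0, 0]}
    - {"slide": [0.0075, 0, -0.013], "rot": [0, 0, 0]}
    - {"slide": [0.0075, 0, -0.013], "rot": [0, 0, 0]}
    - {"slide": [0.0075, 0, -0.013], "rot": [0, 0, 0]}
    - {"slide": [0.0075, 0, -0.013], "rot": [0, 0, 0]}
    - {"slide": [0.0075, 0, -0.013], "rot": [0, 0, 0]}

```text
t: 35.73
eef_pos: [0.5491, -0.0503, 0.2331]
tool_rot: [-1.965, -1.888, -0.526]
force: [-0.6, 0.5, -2.1]
opening: 0.317
```

Call:
send_rows:
  increments:
    - {"slide": [0.012, -0.005, -0.012], "rot": [0, -6, 0]}
    - {"slide": [0.01, -0.005, -0.012], "rot": [0, -6, 0]}
    - {"slide": [0.0, -0.005, -0.012], "rot": [0, -6, 0]}
    - {"slide": [0.0, -0.005, -0.012], "rot": [0, -6, 0]}
    - {"slide": [0.0, -0.005, -0.012], "rot": [0, -6, 0]}
    - {"slide": [0.0, -0.005, -0.012], "rot": [0, -6, 0]}
    - {"slide": [0.0, -0.005, -0.01], "rot": [0, -6, 0]}
    - {"slide": [0.0, 0, 0], "rot": [0, -6, 0]}
    - {"slide": [0.0, 0, 0], "rot": [0, -6, 0]}
    - {"slide": [0.0, 0, 0], "rot": [0, -6, 0]}

```text
t: 36.57
eef_pos: [0.5149, -0.0469, 0.3223]
tool_rot: [1.968, 1.891, -0.529]
force: [-0.4, 0.7, -3.2]
opening: 0.316
```

Call:
send_rows:
  increments:
    - {"slide": [0, 0, 0], "rot": [0, -6, 0]}
    - {"slide": [0, 0, 0], "rot": [0, -6, 0]}
    - {"slide": [0.0, 0, 0], "rot": [0, -6, 0]}
    - {"slide": [0.0, 0, 0], "rot": [0, -6, 0]}
    - {"slide": [0.0, 0, 0], "rot": [0, -6, 0]}
    - {"slide": [0.0, 0, 0], "rot": [0, 0, 0]}
    - {"slide": [0.0, 0, 0], "rot": [0, 0, 0]}

```text
t: 37.15
eef_pos: [0.5149, -0.0463, 0.3194]
tool_rot: [1.622, 1.567, -0.936]
force: [-0.4, 0.1, -2.4]
opening: 0.319
```

```bash
python3 - <<'E'
from h import *
P=place(.589,-.2805,.11,43,H=.102);print(P)
R=go(P,43,-60)
E
```

```text
[ 0.5536 -0.2425  0.242 ]
t 37.15 eef [ 0.5149 -0.0463  0.3194] F [-0.3981  0.1328 -2.4164] op 0.319 q [-0.2163  0.4831 -0.2471  1.8803  0.9591  1.561  -0.9269]
slide(now axes) [-0.0318  0.0466  0.2069] slide(goal axes) [-0.0179 -0.1055  0.1858] rot [-39.2363  -0.4845 -22.4289]
```

Call:
send_rows:
  increments:
    - {"slide": [0, 0, 0], "rot": [-4.9, 0, -2.82]}
    - {"slide": [0, 0, 0], "rot": [-4.9, 0, -2.82]}
    - {"slide": [0, 0, 0], "rot": [-4.9, 0, -2.82]}
    - {"slide": [0, 0, 0], "rot": [-4.9, 0, -2.82]}
    - {"slide": [0, 0, 0], "rot": [-4.9, 0, -2.82]}
    - {"slide": [0, 0, 0], "rot": [-4.9, 0, -2.82]}
    - {"slide": [0, 0, 0], "rot": [-4.9, 0, -2.82]}
    - {"slide": [0, 0, 0], "rot": [-4.9, -0.4, -2.8]}
    - {"slide": [0, 0, 0], "rot": [0, 0, 0]}

```text
t: 37.9
eef_pos: [0.5131, -0.0502, 0.3215]
tool_rot: [0.853, 1.952, -0.491]
force: [-1.9, -1.6, -1.8]
opening: 0.319
```

Call:
send_rows:
  increments:
    - {"slide": [-0.003, -0.0176, 0.031], "rot": [0, 0, 0]}
    - {"slide": [-0.003, -0.0176, 0.031], "rot": [0, 0, 0]}
    - {"slide": [-0.003, -0.0176, 0.031], "rot": [0, 0, 0]}
    - {"slide": [-0.003, -0.0176, 0.031], "rot": [0, 0, 0]}
    - {"slide": [-0.003, -0.0176, 0.031], "rot": [0, 0, 0]}
    - {"slide": [-0.003, -0.0176, 0.031], "rot": [0, 0, 0]}
    - {"slide": [0, 0, 0], "rot": [0, 0, 0]}
    - {"slide": [0, 0, 0], "rot": [0, 0, 0]}

```text
t: 38.57
eef_pos: [0.5536, -0.2482, 0.2435]
tool_rot: [0.861, 1.949, -0.497]
force: [-0.1, 0.8, -3.3]
opening: 0.316
```

```bash
python3 - <<'E'
from h import *
P=place(.589,-.2805,.08,43,H=.102);print(P)
go(P,43,-60)
S=shot("side");T=shot("top")
print("side");amber(S,(270,120,420,240));print("top");amber(T,(420,170,500,340))
E
```

```text
[ 0.5536 -0.2425  0.212 ]
t 38.57 eef [ 0.5536 -0.2482  0.2435] F [-0.1442  0.7777 -3.2759] op 0.316 q [ 0.168   0.3944 -0.0778  2.3161  2.144   0.7881 -1.1351]
slide(now axes) [0.0295 0.0038 0.012 ] slide(goal axes) [0.0294 0.0039 0.0121] rot [-0.4741  0.2071 -0.3925]
side
[329.17 153.57] [320 149] [ 17  11 100]
[308.0417 182.7417] [300 177] [ 16  13 120]
[385.8718 191.0513] [378 185] [ 16  13 117]
[382.0909 223.5758] [374 222] [17  6 33]
[381.913  237.8261] [375 236] [15  4 46]
top
[441.5065 208.9091] [437 200] [13 17 77]
[453.7009 230.2243] [448 222] [ 14  15 107]
[443.9103 311.9586] [438 301] [ 19  20 145]
```

Call:
send_rows:
  increments:
    - {"slide": [0.0098, 0.0039, 0.004], "rot": [-0.4, 0, -0.4]}
    - {"slide": [0.0098, 0, 0.004], "rot": [0, 0, 0]}
    - {"slide": [0.0098, 0, 0.004], "rot": [0, 0, 0]}
    - {"slide": [0, 0, 0], "rot": [0, 0, 0]}
    - {"slide": [0, 0, 0], "rot": [0, 0, 0]}

```text
t: 39.08
eef_pos: [0.5547, -0.237, 0.2119]
tool_rot: [0.84, 1.958, -0.487]
force: [0.1, 1.1, -1.9]
opening: 0.316
```

```bash
python3 - <<'E'
from h import *
P=place(.589,-.2805,.014,43,H=.102);print(P)
go(P,43,-60)
S=shot("side");print("side");amber(S,(270,120,420,240))
for z in(.08,.15): print(z,proj(S,(.589,-.2805,z)))
E
```

```text
[ 0.5536 -0.2425  0.146 ]
t 39.08 eef [ 0.5547 -0.237   0.2119] F [ 0.0588  1.1204 -1.8862] op 0.316 q [ 0.1634  0.4697 -0.0951  2.3273  2.2093  0.845  -1.2191]
slide(now axes) [ 0.0555 -0.0046  0.0356] slide(goal axes) [ 0.0554 -0.0046  0.0358] rot [0.4617 0.1124 0.3109]
side
[328.137  165.4521] [319 161] [17 10 73]
[307.9835 182.7521] [300 177] [ 16  12 121]
[385.8136 191.0763] [378 185] [ 16  13 118]
[382.2353 223.6176] [374 222] [17  6 34]
[381.913  237.8261] [375 236] [15  4 46]
0.08 [327.7438 183.7191]
0.15 [327.5924 163.3964]
```

Call:
send_rows:
  increments:
    - {"slide": [-0.0017, -0.0046, 0.0028], "rot": [0.4, 0, 0.3]}
    - {"slide": [0.0087, 0, 0.005], "rot": [0, 0, 0]}
    - {"slide": [0.0087, 0, 0.005], "rot": [0, 0, 0]}
    - {"slide": [0, 0, 0], "rot": [0, 0, 0]}
    - {"slide": [0, 0, 0], "rot": [0, 0, 0]}

```text
t: 39.55
eef_pos: [0.5531, -0.2441, 0.1919]
tool_rot: [0.851, 1.954, -0.493]
force: [-0.2, -0.6, -1.9]
opening: 0.319
```

```bash
python3 - <<'E'
from h import *
P=place(.589,-.2805,.014,43,H=.102);print(P)
go(P,43,-60)
E
```

```text
[ 0.5536 -0.2425  0.146 ]
t 39.55 eef [ 0.5531 -0.2441  0.1919] F [-0.1914 -0.5843 -1.9297] op 0.319 q [ 0.1762  0.5222 -0.0942  2.3248  2.2485  0.8773 -1.2698]
slide(now axes) [0.0402 0.0015 0.0222] slide(goal axes) [0.0402 0.0015 0.0223] rot [-0.0619  0.1301 -0.0165]
```

Call:
send_rows:
  increments:
    - {"slide": [0.0087, 0.001, 0.005], "rot": [0, 0, 0]}
    - {"slide": [0.0087, 0, 0.005], "rot": [0, 0, 0]}
    - {"slide": [0.0087, 0, 0.005], "rot": [0, 0, 0]}
    - {"slide": [0.0087, 0, 0.005], "rot": [0, 0, 0]}
    - {"slide": [0.005, 0, 0.003], "rot": [0, 0, 0]}
    - {"slide": [0, 0, 0], "rot": [0, 0, 0]}
    - {"slide": [0, 0, 0], "rot": [0, 0, 0]}

```text
t: 40.13
eef_pos: [0.554, -0.2433, 0.146]
tool_rot: [0.85, 1.954, -0.492]
force: [-0.5, -0.1, -1.0]
opening: 0.314
```

Call:
send_rows:
  increments:
    - {"slide": [0.0035, 0, 0.002], "rot": [0, 0, 0]}
    - {"slide": [0.0017, 0, 0.001], "rot": [0, 0, 0]}
    - {"slide": [0, 0, 0], "rot": [0, 0, 0]}

```text
t: 40.38
eef_pos: [0.5539, -0.2432, 0.1396]
tool_rot: [0.85, 1.954, -0.492]
force: [-1.1, -0.8, -1.9]
opening: 0.318
```

Call:
send_rows:
  increments:
    - {"slide": [0.0026, 0, 0.0015], "rot": [0, 0, 0]}
    - {"slide": [0, 0, 0], "rot": [0, 0, 0]}

```text
t: 40.55
eef_pos: [0.5538, -0.2431, 0.1363]
tool_rot: [0.85, 1.955, -0.492]
force: [0.3, 0.2, -1.2]
opening: 0.316
```

Call:
send_rows:
  increments:
    - {"slide": [0.0017, 0, 0.001], "rot": [0, 0, 0]}
    - {"slide": [0, 0, 0], "rot": [0, 0, 0]}

```text
t: 40.72
eef_pos: [0.5545, -0.2436, 0.1355]
tool_rot: [0.85, 1.951, -0.493]
force: [-0.1, 0.1, 2.5]
opening: 0.315
```

Call:
send_rows:
  increments:
    - {"slide": [0.0017, 0, 0.001], "rot": [0, 0, 0]}
    - {"slide": [0, 0, 0], "rot": [0, 0, 0]}

```text
t: 40.88
eef_pos: [0.5553, -0.2442, 0.1352]
tool_rot: [0.849, 1.947, -0.494]
force: [-0.9, 1.4, 8.4]
opening: 0.319
```

Call:
send_rows:
  increments:
    - {"slide": [-0.0017, 0, -0.001], "rot": [0, 0, 0]}
    - {"slide": [0, 0, 0], "rot": [0, 0, 0]}
    - {"slide": [0, 0, 0], "rot": [0, 0, 0]}
    - {"slide": [0, 0, 0], "rot": [0, 0, 0]}
    - {"slide": [0, 0, -0.01], "rot": [0, 0, 0]}
    - {"slide": [0, 0, -0.02], "rot": [0, 0, 0]}
    - {"slide": [0, 0, -0.02], "rot": [0, 0, 0]}
    - {"slide": [-0.015, 0, -0.02], "rot": [0, 0, 0]}
    - {"slide": [-0.02, 0, -0.015], "rot": [0, 0, 0]}
    - {"slide": [-0.03, 0, -0.01], "rot": [0, 0, 0]}
  gripper: 0.043

```text
t: 41.72
eef_pos: [0.5175, -0.2041, 0.2367]
tool_rot: [0.847, 1.962, -0.491]
force: [0.1, -0.8, -0.2]
opening: 0.506
```

Call:
send_rows:
  increments:
    - {"slide": [-0.03, 0, 0], "rot": [0, 0, 0]}
    - {"slide": [0, 0, 0], "rot": [2, 6, 3]}
    - {"slide": [0, 0, 0], "rot": [2, 6, 3]}
    - {"slide": [0, 0, 0], "rot": [2, 6, 3]}
    - {"slide": [0, 0, 0], "rot": [2, 6, 3]}
    - {"slide": [0, 0, 0], "rot": [2, 6, 3]}
    - {"slide": [0, 0, 0], "rot": [0, 0, 0]}

```text
t: 42.3
eef_pos: [0.527, -0.2228, 0.2643]
tool_rot: [1.295, 2.167, -0.384]
force: [1.3, -0.6, 0.8]
opening: 0.501
```

```bash
python3 - <<'E'
from h import *
go([.45,0,.3],1,-30)
S=shot("side");T=shot("top")
print("side");amber(S,(270,140,420,300));print("top");amber(T,(270,170,480,340))
E
```

```text
t 42.3 eef [ 0.527  -0.2228  0.2643] F [ 1.3118 -0.6198  0.7936] op 0.501 q [ 0.2199  0.2423 -0.1211  2.1575  1.1167  0.5917 -0.3127]
slide(now axes) [ 0.1631  0.0431 -0.1684] slide(goal axes) [ 0.1762 -0.0731 -0.1429] rot [17.9213  6.8291 21.9414]
side
[307.6126 182.3694] [300 177] [ 16  10 111]
[327.6429 184.8571] [320 179] [ 16  13 112]
[385.5804 190.8304] [378 185] [ 16  11 112]
[382.0909 223.5758] [374 222] [17  6 33]
[382.2941 241.8353] [373 236] [ 18  16 170]
top
[444.253  212.2711] [436 200] [ 22  20 166]
[447.5455 240.8312] [441 237] [16  9 77]
[443.9733 312.    ] [437 301] [ 20  20 150]
```

Call:
send_rows:
  increments:
    - {"slide": [0, 0, 0], "rot": [3.58, 1.37, 4.39]}
    - {"slide": [0, 0, 0], "rot": [3.58, 1.37, 4.39]}
    - {"slide": [0, 0, 0], "rot": [3.58, 1.37, 4.39]}
    - {"slide": [0, 0, 0], "rot": [3.58, 1.37, 4.39]}
    - {"slide": [0, 0, 0], "rot": [3.58, 1.37, 4.39]}
    - {"slide": [0, 0, 0], "rot": [0, 0, 0]}

```text
t: 42.9
eef_pos: [0.527, -0.2229, 0.2624]
tool_rot: [1.901, 1.942, -0.519]
force: [1.2, 0.3, 0.3]
opening: 0.506
```

Call:
send_rows:
  increments:
    - {"slide": [0.0252, -0.0104, -0.02], "rot": [0, 0, 0]}
    - {"slide": [0.0252, -0.0104, -0.02], "rot": [0, 0, 0]}
    - {"slide": [0.0252, -0.0104, -0.02], "rot": [0, 0, 0]}
    - {"slide": [0.0252, -0.0104, -0.02], "rot": [0, 0, 0]}
    - {"slide": [0.0252, -0.0104, -0.02], "rot": [0, 0, 0]}
    - {"slide": [0.0252, -0.0104, -0.02], "rot": [0, 0, 0]}
    - {"slide": [0.0252, -0.0104, -0.02], "rot": [0, 0, 0]}
    - {"slide": [0, 0, 0], "rot": [0, 0, 0]}

```text
t: 43.57
eef_pos: [0.4474, 0.0041, 0.2953]
tool_rot: [1.886, 1.953, -0.51]
force: [1.1, 0.1, -0.3]
opening: 0.504
```

```bash
python3 - <<'E'
from h import *
go([.418,-.073+.027+.05,.03+.0468+.0866],1,-30)
S=shot("side");T=shot("top")
print("side");amber(S,(350,210,420,300));print("top");amber(T,(320,270,420,340))
print([(d["uv"],d["p"]) for d in ctrl.recognise(T,"t1_mid")],[(d["uv"],d["p"]) for d in ctrl.recognise(S,"t1_mid")])
save(T,"t13.png",(320,280,440,350),6)
for P in((.4175,-.054,.025),(.4193,-.1697,.025)):print((proj(T,P)-[320,280])*6)
E
```

```text
t 43.57 eef [0.4474 0.0041 0.2953] F [ 1.1444  0.0743 -0.3104] op 0.504 q [-0.0898  0.2191 -0.3271  2.047   0.6092  1.1798 -0.7039]
slide(now axes) [ 0.0673 -0.0295  0.1134] slide(goal axes) [ 0.0663 -0.0294  0.114 ] rot [0.5613 0.298  0.8668]
side
[382.3125 223.5625] [374 222] [17  6 32]
[382.6    241.7576] [374 236] [ 17  16 165]
top
[396.3385 312.9385] [394 304] [ 5 19 65]
[366.089  315.5759] [360 306] [ 12  20 191]
[] [([386.6, 205.0], 0.57)]
[172.5134 215.8836]
[472.8389 199.2453]
```

View pics/t13.png

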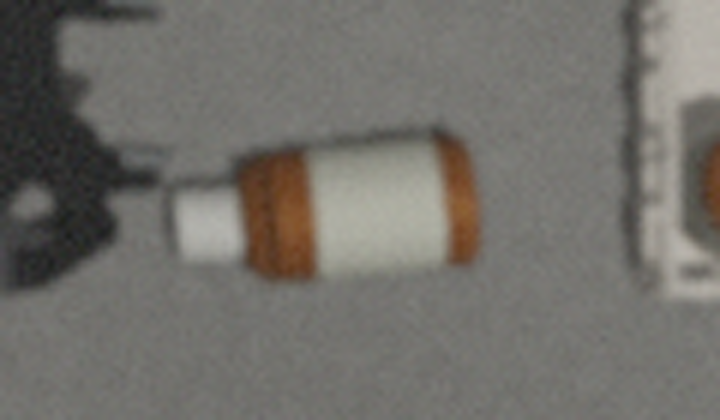

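```bash
python3 - <<'E'
from h import *
go([.4117,.004,.1535],2.5,-30)
E
```

```text
t 43.77 eef [ 0.4483 -0.003   0.2949] F [-0.2789 -0.1854 -0.3668] op 0.506 q [-0.083   0.2212 -0.3176  2.0455  0.6097  1.1796 -0.6997]
slide(now axes) [ 0.0783 -0.0362  0.118 ] slide(goal axes) [ 0.0781 -0.0362  0.1181] rot [-0.6682  0.4045 -0.9534]
```

Call:
send_rows:
  increments:
    - {"slide": [0.0156, -0.0072, 0.0236], "rot": [-0.7, 0.4, -0.9]}
    - {"slide": [0.0156, -0.0072, 0.0236], "rot": [0, 0, 0]}
    - {"slide": [0.0156, -0.0072, 0.0236], "rot": [0, 0, 0]}
    - {"slide": [0.0156, -0.0072, 0.0236], "rot": [0, 0, 0]}
    - {"slide": [0.0156, -0.0072, 0.0236], "rot": [0, 0, 0]}
    - {"slide": [0, 0, 0], "rot": [0, 0, 0]}
    - {"slide": [0, 0, 0], "rot": [0, 0, 0]}

```text
t: 44.35
eef_pos: [0.4114, 0.0043, 0.1533]
tool_rot: [1.883, 1.965, -0.507]
force: [-0.6, 0.5, 0.2]
opening: 0.504
```

```bash
python3 - <<'E'
from h import *
go([.4137,-.041,.0756],2.5,-30)
T=shot("top");print("top");amber(T,(320,270,420,340))
E
```

```text
t 44.35 eef [0.4114 0.0043 0.1533] F [-0.6499  0.4861  0.1673] op 0.504 q [-0.1552  0.4218 -0.2931  2.2133  0.7816  0.9224 -1.0044]
slide(now axes) [-0.0005  0.0007  0.0899] slide(goal axes) [-0.0005  0.0004  0.0899] rot [-0.2195 -0.0478  0.0023]
top
[396.2969 312.6719] [394 304] [ 5 19 64]
[366.1543 315.734 ] [360 306] [ 12  20 188]
```

Call:
send_rows:
  increments:
    - {"slide": [0, 0, 0.015], "rot": [0, 0, 0]}
    - {"slide": [0, 0, 0.015], "rot": [0, 0, 0]}
    - {"slide": [0, 0, 0.015], "rot": [0, 0, 0]}
    - {"slide": [0, 0, 0.015], "rot": [0, 0, 0]}
    - {"slide": [0, 0, 0.015], "rot": [0, 0, 0]}
    - {"slide": [0, 0, 0.013], "rot": [0, 0, 0]}
    - {"slide": [0, 0, 0], "rot": [0, 0, 0]}
    - {"slide": [0, 0, 0], "rot": [0, 0, 0]}

```text
t: 45.07
eef_pos: [0.4155, -0.0382, 0.0789]
tool_rot: [1.885, 1.962, -0.499]
force: [-0.3, 0.1, -0.5]
opening: 0.502
```

```bash
python3 - <<'E'
from h import *
go([.4137,-.041,.0756],2.5,-30)
T=shot("top");print("top");amber(T,(320,270,420,340))
E
```

```text
t 45.07 eef [ 0.4155 -0.0382  0.0789] F [-0.3203  0.0814 -0.5415] op 0.502 q [-0.1429  0.5734 -0.1954  2.2461  0.9755  0.7583 -1.1445]
slide(now axes) [-0.0007 -0.002   0.0042] slide(goal axes) [-0.0007 -0.002   0.0042] rot [ 0.0594 -0.1539 -0.2244]
top
[396.303  312.8636] [394 304] [ 5 19 66]
[366.0984 315.7202] [360 306] [ 12  20 193]
```

Call:
send_rows:
  increments:
    - {"slide": [0, -0.002, 0.003], "rot": [0, 0, 0]}
    - {"slide": [0, 0, 0], "rot": [0, 0, 0]}

```text
t: 45.28
eef_pos: [0.4128, -0.0391, 0.0758]
tool_rot: [1.884, 1.964, -0.499]
force: [-0.5, -0.7, -0.4]
opening: 0.506
```

Call:
send_rows:
  increments:
    - {"slide": [0, 0, 0], "rot": [0, 0, 0]}
    - {"slide": [0, 0, 0], "rot": [0, 0, 0]}
    - {"slide": [0, 0, 0], "rot": [0, 0, 0]}
    - {"slide": [0, 0, 0], "rot": [0, 0, 0]}
    - {"slide": [0, 0, 0], "rot": [0, 0, 0]}
    - {"slide": [0, 0, 0], "rot": [0, 0, 0]}
  gripper: 0.0
  squeeze: 70

```text
t: 45.78
eef_pos: [0.4127, -0.0391, 0.0757]
tool_rot: [1.883, 1.964, -0.5]
force: [-1.0, 2.1, 6.5]
opening: 0.318
```

Call:
send_rows:
  increments:
    - {"slide": [-0.005, 0, -0.0087], "rot": [0, 0, 0]}
    - {"slide": [-0.005, 0, -0.0087], "rot": [0, 0, 0]}
    - {"slide": [-0.01, 0, -0.0173], "rot": [0, 0, 0]}
    - {"slide": [-0.01, 0, -0.0173], "rot": [0, 0, 0]}
    - {"slide": [-0.01, 0, -0.0173], "rot": [0, 0, 0]}
    - {"slide": [-0.01, 0, -0.0173], "rot": [0, 0, 0]}
    - {"slide": [-0.01, 0, -0.0173], "rot": [0, 0, 0]}
    - {"slide": [-0.01, 0, -0.0173], "rot": [0, 0, 0]}
    - {"slide": [-0.01, 0, -0.0173], "rot": [0, 0, 0]}
    - {"slide": [-0.01, 0, -0.0173], "rot": [0, 0, 0]}

```text
t: 46.62
eef_pos: [0.4117, -0.0398, 0.2558]
tool_rot: [1.884, 1.965, -0.501]
force: [0.9, 0.3, -1.9]
opening: 0.317
```

```bash
python3 - <<'E'
from h import *
go([.50,-.25,.32],-2.2,-30)
S=shot("side");print("side");amber(S,(340,130,460,300))
E
```

```text
t 46.62 eef [ 0.4117 -0.0398  0.2558] F [ 0.9469  0.2935 -1.8779] op 0.317 q [-0.0376  0.1947 -0.2991  2.1861  0.6532  1.042  -0.7097]
slide(now axes) [-0.2174  0.0794  0.0504] slide(goal axes) [-0.2111  0.0963  0.0477] rot [ 2.2973 -0.2214  3.9937]
side
```

Call:
send_rows:
  increments:
    - {"slide": [-0.0313, 0.0135, 0.0058], "rot": [0, 0, 0]}
    - {"slide": [-0.0313, 0.0135, 0.0058], "rot": [0, 0, 0]}
    - {"slide": [-0.0313, 0.0135, 0.0058], "rot": [0, 0, 0]}
    - {"slide": [-0.0313, 0.0135, 0.0058], "rot": [0, 0, 0]}
    - {"slide": [-0.0313, 0.0135, 0.0058], "rot": [0, 0, 0]}
    - {"slide": [-0.0313, 0.0135, 0.0058], "rot": [0, 0, 0]}
    - {"slide": [-0.0313, 0.0135, 0.0058], "rot": [0, 0, 0]}
    - {"slide": [-0.0313, 0.0135, 0.0058], "rot": [0, 0, 0]}
    - {"slide": [0, 0, 0], "rot": [0, 6, 0]}
    - {"slide": [0, 0, 0], "rot": [0, 6, 0]}

```text
t: 47.5
eef_pos: [0.5305, -0.2757, 0.3388]
tool_rot: [2.01, 2.096, -0.309]
force: [-0.5, -0.1, -1.9]
opening: 0.317
```

Call:
send_rows:
  increments:
    - {"slide": [0, 0, 0], "rot": [0, 6, 0]}
    - {"slide": [0, 0, 0], "rot": [0, 6, 0]}
    - {"slide": [0, 0, 0], "rot": [0, 6, 0]}
    - {"slide": [0, 0, 0], "rot": [0, 6, 0]}
    - {"slide": [0, 0, 0], "rot": [0, 6, 0]}
    - {"slide": [0, 0, 0], "rot": [0, 6, 0]}
    - {"slide": [0, 0, 0], "rot": [0, 6, 0]}
    - {"slide": [0, 0, 0], "rot": [0, 0, 0]}

```text
t: 48.17
eef_pos: [0.5281, -0.2793, 0.336]
tool_rot: [-1.947, -2.015, -0.417]
force: [-1.6, -1.9, -4.2]
opening: 0.317
```

```bash
python3 - <<'E'
from h import *
P=place(.531,-.276,.11,2.5,60,H=.100);print(P)
go(P,2.5,60)
E
```

```text
[ 0.5333 -0.3279  0.24  ]
t 48.17 eef [ 0.5281 -0.2793  0.336 ] F [-1.5642 -1.9083 -4.2254] op 0.317 q [ 0.7623  0.4991 -0.2301  1.5063 -0.2454  1.3973  0.6537]
slide(now axes) [-0.0841  0.0039  0.0672] slide(goal axes) [-0.1075  0.0031  0.0058] rot [ 0.1364 35.5422 -0.5227]
```

Call:
send_rows:
  increments:
    - {"slide": [0, 0, 0], "rot": [0, 5.9, 0]}
    - {"slide": [0, 0, 0], "rot": [0, 5.9, 0]}
    - {"slide": [0, 0, 0], "rot": [0, 5.9, 0]}
    - {"slide": [0, 0, 0], "rot": [0, 5.9, 0]}
    - {"slide": [0, 0, 0], "rot": [0, 5.9, 0]}
    - {"slide": [0, 0, 0], "rot": [0, 5.9, -0.5]}
    - {"slide": [0, 0, 0], "rot": [0, 0, 0]}
    - {"slide": [0, 0, 0], "rot": [0, 0, 0]}

```text
t: 48.83
eef_pos: [0.5297, -0.2755, 0.3369]
tool_rot: [-1.546, -1.623, -0.887]
force: [0.6, 0.1, -1.4]
opening: 0.316
```

```bash
python3 - <<'E'
from h import *
P=place(.531,-.276,.11,2.5,60,H=.100);print(P)
go(P,2.5,60)
S=shot("side");print("side");amber(S,(270,60,460,300))
print(proj(S,(.528,-.227,.208)))
E
```

```text
[ 0.5333 -0.3279  0.24  ]
t 48.83 eef [ 0.5297 -0.2755  0.3369] F [ 0.5611  0.0556 -1.4024] op 0.316 q [ 0.9229  0.7684 -0.3156  1.3387 -0.5509  1.7665  0.7553]
slide(now axes) [-0.1102  0.0008  0.004 ] slide(goal axes) [-0.1102  0.0013  0.003 ] rot [-0.0176  0.5495  0.266 ]
side
[271.913  117.3913] [270 113] [ 6 12 23]
[347.8203 133.0625] [339 129] [ 19  10 128]
[307.9106 182.878 ] [300 177] [ 16  13 123]
[327.75   184.7232] [320 179] [ 16  11 112]
[385.7826 190.9565] [378 185] [ 16  11 115]
[347.4824 157.0802]
```

Call:
send_rows:
  increments:
    - {"slide": [-0.0275, 0, 0.001], "rot": [0, 0.5, 0.2]}
    - {"slide": [-0.0275, 0, 0.001], "rot": [0, 0, 0]}
    - {"slide": [-0.0275, 0, 0.001], "rot": [0, 0, 0]}
    - {"slide": [-0.0275, 0.001, 0], "rot": [0, 0, 0]}
    - {"slide": [0, 0, 0], "rot": [0, 0, 0]}
    - {"slide": [0, 0, 0], "rot": [0, 0, 0]}

```text
t: 49.38
eef_pos: [0.5343, -0.3272, 0.2427]
tool_rot: [-1.54, -1.616, -0.893]
force: [-0.7, 0.6, -0.6]
opening: 0.314
```

```bash
python3 - <<'E'
from h import *
P=place(.531,-.276,.08,2.5,60,H=.100);print(P)
go(P,2.5,60)
S=shot("side");print("side");amber(S,(270,60,460,300))
for z in (.085,.11,.18):print(proj(S,(.531,-.276,z)))
E
```

```text
[ 0.5333 -0.3279  0.21  ]
t 49.38 eef [ 0.5343 -0.3272  0.2427] F [-0.7309  0.5772 -0.6309] op 0.314 q [ 0.9357  0.9415 -0.2822  1.2389 -0.4966  1.7468  0.8358]
slide(now axes) [-0.0286 -0.0012  0.0158] slide(goal axes) [-0.0287 -0.001   0.0158] rot [0.0082 0.0112 0.2552]
side
[271.8667 120.    ] [270 117] [ 5  8 15]
[347.5085 154.8475] [339 151] [ 17  11 118]
[307.9744 182.6325] [300 177] [ 16  12 117]
[327.6667 185.065 ] [319 179] [ 17  13 123]
[385.6034 190.9138] [377 185] [ 17  12 116]
[347.2481 184.5262]
[347.4276 177.3634]
[347.9537 156.3663]
```

Call:
send_rows:
  increments:
    - {"slide": [-0.0095, -0.001, 0.0053], "rot": [0, 0, 0]}
    - {"slide": [-0.0095, 0, 0.0053], "rot": [0, 0, 0]}
    - {"slide": [-0.0095, 0, 0.0053], "rot": [0, 0, 0]}
    - {"slide": [-0.0087, 0, 0.005], "rot": [0, 0, 0]}
    - {"slide": [-0.0087, 0, 0.005], "rot": [0, 0, 0]}
    - {"slide": [0, 0, 0], "rot": [0, 0, 0]}
    - {"slide": [0, 0, 0], "rot": [0, 0, 0]}

```text
t: 50.02
eef_pos: [0.533, -0.3281, 0.1888]
tool_rot: [-1.539, -1.613, -0.895]
force: [-0.0, 1.2, -0.4]
opening: 0.316
```

```bash
python3 - <<'E'
from h import *
P=place(.531,-.276,.015,2.5,60,H=.100);print(P)
go(P,2.5,60)
E
```

```text
[ 0.5333 -0.3279  0.145 ]
t 50.02 eef [ 0.533  -0.3281  0.1888] F [-0.0164  1.1979 -0.4083] op 0.316 q [ 0.9334  1.0085 -0.2732  1.2421 -0.4796  1.6947  0.8782]
slide(now axes) [-0.0379  0.0002  0.0219] slide(goal axes) [-0.0378  0.0003  0.022 ] rot [ 0.0392 -0.1859  0.207 ]
```

Call:
send_rows:
  increments:
    - {"slide": [-0.0087, 0, 0.005], "rot": [0, 0, 0]}
    - {"slide": [-0.0087, 0, 0.005], "rot": [0, 0, 0]}
    - {"slide": [-0.0087, 0, 0.005], "rot": [0, 0, 0]}
    - {"slide": [-0.0087, 0, 0.005], "rot": [0, 0, 0]}
    - {"slide": [-0.003, 0, 0.002], "rot": [0, 0, 0]}
    - {"slide": [0, 0, 0], "rot": [0, 0, 0]}
    - {"slide": [0, 0, 0], "rot": [0, 0, 0]}

```text
t: 50.6
eef_pos: [0.5335, -0.328, 0.1458]
tool_rot: [-1.539, -1.614, -0.896]
force: [-0.6, 0.0, -1.6]
opening: 0.322
```

Call:
send_rows:
  increments:
    - {"slide": [-0.0035, 0, 0.002], "rot": [0, 0, 0]}
    - {"slide": [-0.0017, 0, 0.001], "rot": [0, 0, 0]}
    - {"slide": [0, 0, 0], "rot": [0, 0, 0]}

```text
t: 50.85
eef_pos: [0.5335, -0.3282, 0.14]
tool_rot: [-1.54, -1.615, -0.895]
force: [0.2, 0.2, -1.6]
opening: 0.317
```

Call:
send_rows:
  increments:
    - {"slide": [-0.0026, 0, 0.0015], "rot": [0, 0, 0]}
    - {"slide": [0, 0, 0], "rot": [0, 0, 0]}

```text
t: 51.02
eef_pos: [0.5335, -0.3281, 0.1368]
tool_rot: [-1.54, -1.615, -0.895]
force: [0.2, 0.1, -1.7]
opening: 0.318
```

Call:
send_rows:
  increments:
    - {"slide": [-0.0017, 0, 0.001], "rot": [0, 0, 0]}
    - {"slide": [0, 0, 0], "rot": [0, 0, 0]}

```text
t: 51.18
eef_pos: [0.5335, -0.3281, 0.1349]
tool_rot: [-1.54, -1.615, -0.896]
force: [-0.1, 0.4, -2.4]
opening: 0.315
```

Call:
send_rows:
  increments:
    - {"slide": [-0.0017, 0, 0.001], "rot": [0, 0, 0]}
    - {"slide": [0, 0, 0], "rot": [0, 0, 0]}

```text
t: 51.35
eef_pos: [0.5335, -0.328, 0.1329]
tool_rot: [-1.54, -1.615, -0.896]
force: [-0.7, 0.2, -1.7]
opening: 0.316
```

Call:
send_rows:
  increments:
    - {"slide": [-0.0017, 0, 0.001], "rot": [0, 0, 0]}
    - {"slide": [0, 0, 0], "rot": [0, 0, 0]}

```text
t: 51.52
eef_pos: [0.5339, -0.328, 0.132]
tool_rot: [-1.538, -1.615, -0.897]
force: [-0.4, -0.9, 2.8]
opening: 0.317
```

Call:
send_rows:
  increments:
    - {"slide": [0, 0, 0], "rot": [0, 0, 0]}
    - {"slide": [0, 0, 0], "rot": [0, 0, 0]}
    - {"slide": [0, 0, 0], "rot": [0, 0, 0]}
    - {"slide": [0, 0, 0], "rot": [0, 0, 0]}
    - {"slide": [0, 0, -0.01], "rot": [0, 0, 0]}
    - {"slide": [0, 0, -0.02], "rot": [0, 0, 0]}
    - {"slide": [0, 0, -0.02], "rot": [0, 0, 0]}
    - {"slide": [0.01, 0, -0.03], "rot": [0, 0, 0]}
    - {"slide": [0.02, 0, -0.02], "rot": [0, 0, 0]}
    - {"slide": [0.03, 0, -0.01], "rot": [0, 0, 0]}
  gripper: 0.043

```text
t: 52.35
eef_pos: [0.5344, -0.3974, 0.2372]
tool_rot: [-1.546, -1.611, -0.895]
force: [0.8, -1.3, -0.1]
opening: 0.504
```

Call:
send_rows:
  increments:
    - {"slide": [0.03, 0, 0], "rot": [0, 0, 0]}
    - {"slide": [0.03, 0, 0], "rot": [0, 0, 0]}
    - {"slide": [0.03, 0, 0], "rot": [0, 0, 0]}
    - {"slide": [0.03, -0.02, 0], "rot": [0, 0, 0]}
    - {"slide": [0.02, -0.03, 0], "rot": [0, 0, 0]}
    - {"slide": [0.02, -0.03, 0], "rot": [0, 0, 0]}
    - {"slide": [0, 0, 0], "rot": [0, 0, 0]}
    - {"slide": [0, 0, 0], "rot": [0, 0, 0]}

```text
t: 53.02
eef_pos: [0.4507, -0.3185, 0.3784]
tool_rot: [-1.544, -1.616, -0.896]
force: [0.2, -0.3, -0.1]
opening: 0.504
```

```bash
python3 - <<'E'
from h import *
print(ctrl.sense()["eef_pos"])
S=shot("side");T=shot("top")
print("side");amber(S,(270,140,460,300));print("top");amber(T,(260,170,480,340))
a=np.asarray(S["frame"])[150:310,200:420,::-1]; b=np.asarray(T["frame"])[140:340,250:480,::-1]
cv2.imwrite("pics/m14.png",np.hstack([cv2.resize(a,(440,480),interpolation=2),cv2.resize(b,(345,480),interpolation=2)]))
E
```

```text
[ 0.4507 -0.3185  0.3784]
side
[307.9832 182.6891] [300 177] [ 16  12 119]
[327.5398 184.7788] [319 179] [ 17  11 113]
[346.2991 186.8547] [338 181] [ 17  13 117]
[385.8667 191.05  ] [377 185] [ 17  12 120]
top
[444.2963 212.3951] [437 200] [ 21  20 162]
[443.8232 237.3049] [436 225] [ 21  21 164]
[444.2575 260.9281] [437 249] [ 21  21 167]
[444.1623 312.1558] [437 301] [ 20  21 154]
```

```bash
python3 - <<'E'
from h import *
S=shot("side");T=shot("top")
for p,n,bs in((S,"s0.png",{"pawl":(255,240,305,275),"handle":(312,240,335,275),"bar":(215,252,275,270)}),(T,"t0.png",{"gate side":(262,150,285,270),"tape":(470,215,520,260),"flask":(372,140,412,190),"pink":(255,285,300,340),"tin":(195,165,235,205),"carton":(110,215,165,275)})):
    a=cv2.imread("pics/"+n).astype(int);f=np.asarray(p["frame"])[:,:,::-1].astype(int)
    for k,(x0,y0,x1,y1) in bs.items(): 
        A=a[y0:y1,x0:x1].mean(2).astype(np.float32);B=f[y0:y1,x0:x1].mean(2).astype(np.float32)
        print(k,"mean diff",np.abs(A-B).mean().round(1),"shift",cv2.phaseCorrelate(A,B,cv2.createHanningWindow(A.shape[::-1],cv2.CV_32F)))
print(ctrl.sense()["force"])
E
```

```text
pawl mean diff 2.0 shift ((-0.007526298872175374, 0.0199617162195338), 1.0041444616185293)
handle mean diff 2.2 shift ((0.026324111983106135, 0.08960497596303796), 1.0086887790649026)
bar mean diff 2.8 shift ((-0.12642043045780937, -0.017510953779096283), 1.0262990642476966)
gate side mean diff 3.7 shift ((-0.09365591278504581, -0.036326129174170774), 0.9398803422848384)
tape mean diff 22.0 shift ((-0.29373148483670874, 0.3420693911945385), 0.9459117007785374)
flask mean diff 4.0 shift ((0.03611575734136352, 0.06798412617674288), 1.1194872121810913)
pink mean diff 3.7 shift ((0.5789703590187258, -0.01988200085039793), 1.1399609283164696)
tin mean diff 3.7 shift ((-0.08421297520743565, 0.007711678846693104), 1.0387034228444099)
carton mean diff 3.8 shift ((0.027459435758785844, 0.05319576404514592), 1.175501549243927)
[ 0.3817 -0.172  -0.6911]
```

Pawl and gate are back at their starting pixels. The bystanders haven't moved; the tape region differs because the arm is over it.

```bash
python3 -c "
from station import ctrl
print(ctrl.sign_off())"
```

```text
the job is handed in; nothing more can be done
None
```

The lane is restocked and the job is handed in. All three bottles (the two from the dispenser and the tipped amber one) now stand upright in the lane with the one already there.

**What was done:**
- I lifted the pawl, drew the gate about 65–66 mm by tool travel, and let both bottles roll out. I then pushed the gate home against its stop and put the pawl down.
- The second dispenser bottle had moved about 22 mm towards its cap end. I pushed it back along the chute before gripping it.
- The pink look-alikes were left alone.

**Last checks:**
- **Bottles:** both cameras show four standing bottles in a row in the lane.
- **Gate and pawl:** each is within 0.13 pixel of where it started, compared with the first pictures.
- **Other goods:** the flask, tin and carton showed no shift. The pink bottle's region shifted 0.6 pixel, which I take as noise because the arm never went near it.
- **Arm:** it finished clear of everything, with no load on the wrist, at about 53 s.

**Weak points:**
- **Tape:** the comparison was only partial (0.3–0.45 pixel shift) because the arm was over it. I never moved the tool to the tape.
- **Final picture:** the last overview was refused because the viewing limit was reached, so the final state rests on numbers from the images.
- **Pawl press:** pressing the pawl fully down with the closed fingertips reached about 51 N in total. That is over 40 N, but it was the fingertips and not the gripper's body.
- **Joint 4:** it read 2.4236 rad once while I was backing away from the first placed bottle. The stated range ends at 2.42, so that is at or a hair past the limit.

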